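# Ready the water bath and load the weighted flasks

## Robot

A 6-joint arm with a two-finger parallel gripper is mounted at the origin on a cart in front of the work surface, level with it; the furniture and walls round the work are solid. World frame = base frame: x ahead of the robot, y to its left, z up, the work surface at z = 0. Lengths are in m, angles in rad, forces in N, time in s.
With the tool pointing down it reaches from about 0.425 to 0.95 m from the base axis. Payload 3.5 kg.
Tool frame: the origin (TCP) lies between the finger pads; the fingertips stand 25 mm ahead of it and the grasp point (between the pads) lies 6 mm ahead of it (ctrl.finger_overhang is the distance from the TCP to the fingertips, in m); x points along the fingers, y is the direction in which the jaws open and shut, and the axes are right-handed (so a half turn about x gives the same grasp; the last joint's range is limited). The gripper opens to 85 mm and grips with 20 to 120 N. Pads are 22 mm wide; open, the fingers measure 114 mm over their backs; the gripper's body (76 mm by 85 mm) begins 54 mm behind the grasp point. The pads swing forward as they close: fully open they stand 13 mm farther back than shut.
Start: joints at [1.133, 0.286, 1.577, -0, 1.279, -0.15], TCP at [0.192, 0.647, 0.256] pointing down, gripper open.
Joint ranges: [-2.77, 2.77], [-0.9, 2.22], [0.21, 2.48], [-1.53, 4.67], [0.24, 2.81], [-2.84, 2.84]. Speed limits (rad/s): [2.79, 2.79, 3.14, 3.14, 3.14, 3.14].

## Interface

Orientations are given as a unit quaternion [x, y, z, w].
In Python, from plant import ctrl gives the robot as it stands.
- The arm moves only by the tool play_rows, never from a script. Its argument "targets" is a list of rows, each an object with "delta_pos": the shift along the world's x, y, z normalised to -1 to 1, where 1 is 1000 mm, a list of three; "delta_rot": the turn, a rotation vector about the world's x, y, z normalised to -1 to 1, where 1 is pi rad, a list of three; "claw": the finger opening in mm, from 0 to 85.4. In form: [{"delta_pos": [tx, ty, tz], "delta_rot": [wx, wy, wz], "claw": claw}, ...]. A call has 1 to 20 rows; each row is the pose to reach, as a shift and turn from the pose measured when the call began, turning the shorter way round; what a row does not reach only later rows make up. A row lasts 1/12 s, in which the tool goes at most 41.7 mm and 7.16 degrees, less where a joint would pass 70% of its speed; a pose out of reach is approached as far as the arm can. A call with a number of a shift or a turn outside -1 to 1 is refused whole. A call with a gripper value outside its range is refused whole. The fingers move at their own pace and stop on an object; "newtons" is the grip in N (left out, the last holds). Time passes only in rows, so rows that repeat a pose let the fingers close. It gives the time, the measured TCP pose, the force and the opening at its end, in the units of the state.
- ctrl.get_state(): the state, without advancing time (a new reading comes with each control period).
- ctrl.read_camera(name): name is "scene" or "top" or "wrist"; returns the picture (420x560x3 uint8, blue, green, red); there is no depth.
- ctrl.calibration(name): a dict with "fx", "fy", "cx", "cy" (pixels), "k1" (the pictures are not rectified: a ray, as slopes to the right and down, at radius r is drawn at 1 + k1 r^2 times it, then the intrinsics apply), "camera_from_world" (4x4, takes a point from world to camera coordinates). Camera axes: x right, y down, z forward; pixel columns grow to the right and rows downward; lengths in m; the calibration is good to about 2 mm. A picture is of the moment at which its call begins: read the wrist's pose just before it. calibration takes no time and is no camera call; for the wrist camera it gives the pose at the moment of the call.
- ctrl.sign_off(): hands the job in, once; it reports no verdict.
The state is a dict: "time": time; "qpos": joint angles; "dq": joint speeds; "joint_efforts": joint torques, N m; "eef_pos": TCP position; "tcp_rot": TCP orientation; "contact_force": force on the tool from outside, world axes, zero at the start; "wrist_torque": the same for the moment, N m; "opening": opening from 0.0 (shut) to 1.0 (fully open).
Only numpy, scipy, OpenCV 4.12 (cv2) and the standard library are available. Lean on these libraries where they do the work, as an engineer would, in place of code of your own. Each camera call takes 0.05 s, during which the arm holds its last target. There are 200 camera calls.

## Task

Get the water bath ready for filling: shut its drain cock fully (a quarter turn clockwise, to the stop) and load the flasks so that they will not float. For each flask, lift the weight ring of its size (small, middle or large) up off its post on the ring rail, slip it over the neck until it sits level on the cone, and only then stand the flask, ring and all, upright in the trough. Two or three flasks are out: tip none over, leave a ring whose flask is not there on the rail, and leave the timer, wash bottle and dropper bottle alone.

Things in the scene. Friction and masses are not known exactly. Their poses are not given: they have to be found in the camera images.
- flask_small: small conical flask, clear glass, 70 g: base 58 mm across, 100 mm tall; neck 23 mm across from 74 mm up to the top, cone below it. Origin at the centre of its underside, z up. On the worktop left of the middle; may be absent. Its own ring settles on the cone with the ring's underside 55 mm above the flask's, leaving 25 mm of neck clear above the ring.
- flask_middle: middle conical flask, clear glass, 110 g: base 74 mm across, 126 mm tall; neck 29 mm across from 98 mm up to the top, cone below it. Origin at the centre of its underside, z up. On the worktop left of the middle; may be absent. Its own ring settles on the cone with the ring's underside 75 mm above the flask's, leaving 26 mm of neck clear above the ring.
- flask_large: large conical flask, clear glass, 170 g: base 90 mm across, 152 mm tall; neck 35 mm across from 122 mm up to the top, cone below it. Origin at the centre of its underside, z up. On the worktop left of the middle; may be absent. Its own ring settles on the cone with the ring's underside 94 mm above the flask's, leaving 28 mm of neck clear above the ring.
- ring_small: the small weight ring, grey coated metal, the size made for the small flask: 50 mm outside, 32 mm inside, 20 mm high, 200 g. Origin at the centre of its underside, z along its axis. It lies level over one of the three posts of the ring rail (any of them).
- ring_middle: the middle weight ring, grey coated metal, the size made for the middle flask: 60 mm outside, 40 mm inside, 25 mm high, 320 g. Origin at the centre of its underside, z along its axis. It lies level over one of the three posts of the ring rail (any of them).
- ring_large: the large weight ring, grey coated metal, the size made for the large flask: 70 mm outside, 48 mm inside, 30 mm high, 450 g. Origin at the centre of its underside, z along its axis. It lies level over one of the three posts of the ring rail (any of them).
- ring_rail: fixed rack for the weight rings: a level steel strip 30 mm wide and 240 mm long along its y axis, its top 105 mm above the worktop, on two end legs, with three upright posts 14 mm thick and 55 mm tall (tapered tip) at y = -90, 0 and +90 mm. Rings lie on the strip round the posts, overhanging it on both sides in x. Origin under its centre at worktop height, z up.
- bath: fixed empty water bath: steel trough with a white casing; the trough is 126 mm wide (x) and 312 mm long (y) inside, its rim 70 mm above the worktop, its control strip towards -x. Origin under the trough's centre at worktop height, z up.
- bath_floor (a point): centre of the trough's flat floor, 12 mm above the worktop; axes as the bath's
- drain_cock (a joint): quarter-turn drain cock, brass with a steel bar handle, behind the near end of the bath (+x side): 0 = open, handle bar along the bath's x; it turns clockwise seen from above to a stop at 1.571 rad = shut, handle bar along the bath's y. Light friction (about 0.1 N m), stays where left.
- cock_grip (a point): middle of the cock's handle bar, on its upright axis, 69 mm above the worktop; turns with the handle, its x axis along the bar. The bar is 52 mm long, 11 mm wide, from 60 to 78 mm high; the brass body below it ends at 56 mm.
- timer: bystander: bench timer lying on its back, 72 x 62 x 20 mm, left of the flasks; origin under its centre
- wash_bottle: bystander: white wash bottle with a bent spout, 208 mm tall, behind the ring rail; origin under its centre
- dropper_bottle: bystander: amber dropper bottle, 35 mm across, 104 mm tall, behind the ring rail; origin under its centre

How it is judged:
At the end, for the whole second after the job is handed in: The drain cock is shut (1.4 rad or more). Every flask present stands upright (0.08 rad) on the trough floor (4 mm), at rest, its own ring round it: axes within 8 mm and 0.15 rad, underside at seat height on the cone (within 9 mm). A ring whose flask is absent still lies on the rail (value of joint drain_cock above 1.4 rad and horizontal distance between ring_small and flask_small below 0.008 m and z of ring_small in the frame of flask_small between 0.046 and 0.064 m and angle between the z axis of ring_small and the z axis of flask_small, either way round below 0.15 rad and x of flask_small in the frame of bath_floor between -0.063 and 0.063 m and y of flask_small in the frame of bath_floor between -0.156 and 0.156 m and z of flask_small in the frame of bath_floor between -0.004 and 0.004 m and angle between each of flask_small, flask_middle, flask_large's own z axis and vertical below 0.08 rad and linear speed of each of flask_small, ring_small, flask_middle, ring_middle, flask_large, ring_large below 0.02 m/s and (horizontal distance between ring_small and flask_small below 0.008 m or (x of ring_small in the frame of ring_rail between -0.025 and 0.025 m and y of ring_small in the frame of ring_rail between -0.12 and 0.12 m and z of ring_small in the frame of ring_rail between 0.1 and 0.11 m)) and horizontal distance between ring_middle and flask_middle below 0.008 m and z of ring_middle in the frame of flask_middle between 0.066 and 0.084 m and angle between the z axis of ring_middle and the z axis of flask_middle, either way round below 0.15 rad and x of flask_middle in the frame of bath_floor between -0.063 and 0.063 m and y of flask_middle in the frame of bath_floor between -0.156 and 0.156 m and z of flask_middle in the frame of bath_floor between -0.004 and 0.004 m and (horizontal distance between ring_middle and flask_middle below 0.008 m or (x of ring_middle in the frame of ring_rail between -0.025 and 0.025 m and y of ring_middle in the frame of ring_rail between -0.12 and 0.12 m and z of ring_middle in the frame of ring_rail between 0.1 and 0.11 m)) and horizontal distance between ring_large and flask_large below 0.008 m and z of ring_large in the frame of flask_large between 0.085 and 0.103 m and angle between the z axis of ring_large and the z axis of flask_large, either way round below 0.15 rad and x of flask_large in the frame of bath_floor between -0.063 and 0.063 m and y of flask_large in the frame of bath_floor between -0.156 and 0.156 m and z of flask_large in the frame of bath_floor between -0.004 and 0.004 m and (horizontal distance between ring_large and flask_large below 0.008 m or (x of ring_large in the frame of ring_rail between -0.025 and 0.025 m and y of ring_large in the frame of ring_rail between -0.12 and 0.12 m and z of ring_large in the frame of ring_rail between 0.1 and 0.11 m))); the robot touches nothing.
It fails at once if a flask is down in the bath trough without its ring ((x of flask_small in the frame of bath_floor between -0.063 and 0.063 m and y of flask_small in the frame of bath_floor between -0.156 and 0.156 m and height (world z) of flask_small below 0.05 m and horizontal distance between ring_small and flask_small above 0.04 m) or (x of flask_middle in the frame of bath_floor between -0.063 and 0.063 m and y of flask_middle in the frame of bath_floor between -0.156 and 0.156 m and height (world z) of flask_middle below 0.05 m and horizontal distance between ring_middle and flask_middle above 0.04 m) or (x of flask_large in the frame of bath_floor between -0.063 and 0.063 m and y of flask_large in the frame of bath_floor between -0.156 and 0.156 m and height (world z) of flask_large below 0.05 m and horizontal distance between ring_large and flask_large above 0.04 m)).
It fails at once if a flask is tipped over (angle between any of flask_small, flask_middle, flask_large's own z axis and vertical above 0.7 rad).
It fails at once if the timer, wash bottle or dropper bottle is moved by more than 3 cm (distance of any of timer, wash_bottle, dropper_bottle from where it was at the start of the episode above 0.03 m).
Of flask_small, flask_middle, flask_large only 2 to 3 are there at a start; the rules pass over those that are not, and their reading is None.
At some moment in a run one of flask_small, flask_middle, flask_large may be knocked a few centimetres aside while the robot is not near it.
It also fails if it takes over 210 s, if anything falls off the work surface, if the arm or the gripper's body presses on something with over 40 N, if the wrist force passes 120 N, or if a joint passes its speed limit or range.

## Working session

There is one attempt and no reset: what is moved stays moved. The work goes in short steps, Python scripts to look and compute and a tool call to move; the robot and the scene stay as the last step left them, time stands still between calls to the robot, and variables do not carry over. Pictures are saved under pics/ and viewed, about 12 in all and at most 16, crops included, and the job is handed in when it is done.

Besides the shell and the picture viewer there is one more tool, called after "Call:" by a JSON object that holds its "name" and its "arguments". play_rows: Moves the arm, as the interface text tells. Its arguments: {"type":"object","properties":{"targets":{"type":"array"},"newtons":{"type":"number"}},"required":["targets"]}

```bash
ls; mkdir -p pics; cat > h.py <<'E'
import numpy as np, cv2
from plant import ctrl
def cal(n):
    c=ctrl.calibration(n); return c
def ray(c,u,v):
    x=(u-c['cx'])/c['fx']; y=(v-c['cy'])/c['fy']
    a,b=x,y
    for _ in range(20):
        s=1+c['k1']*(a*a+b*b); a,b=x/s,y/s
    T=np.array(c['camera_from_world']); R=T[:3,:3]; t=T[:3,3]
    return -R.T@t, R.T@np.array([a,b,1.])
def onz(c,u,v,z):
    o,d=ray(c,u,v); return o+d*(z-o[2])/d[2]
def proj(c,p):
    T=np.array(c['camera_from_world']); q=T[:3,:3]@np.array(p,float)+T[:3,3]
    a,b=q[0]/q[2],q[1]/q[2]; s=1+c['k1']*(a*a+b*b)
    return np.array([a*s*c['fx']+c['cx'],b*s*c['fy']+c['cy']])
E
python3 - <<'E'
from h import *
np.set_printoptions(precision=4,suppress=True)
s=ctrl.get_state();print(s)
for n in ['scene','top','wrist']:
    c=cal(n);im=ctrl.read_camera(n);cv2.imwrite(f'pics/a_{n}.png',cv2.resize(im,None,fx=1.42,fy=1.42,interpolation=cv2.INTER_CUBIC));cv2.imwrite(f'pics/raw_{n}.png',im)
    print(n,{k:c[k] for k in c if k!='camera_from_world'},np.linalg.inv(np.array(c['camera_from_world'])))
E
```

```text
pics
{'time': 0.0, 'qpos': array([ 1.133 ,  0.2872,  1.5782, -0.    ,  1.2786, -0.15  ]), 'dq': array([-0.0015, -0.0001, -0.001 , -0.001 ,  0.0009,  0.0014]), 'joint_efforts': array([ -0.0017, -40.5988, -29.2623,  -0.0003,   0.0059,  -0.    ]), 'eef_pos': array([0.1913, 0.6467, 0.2549]), 'tcp_rot': array([ 0.1006,  0.7   , -0.1022,  0.6996]), 'contact_force': array([ 0.3832,  0.5   , -0.0836]), 'wrist_torque': array([ 0.0234,  0.003 , -0.0205]), 'opening': 1.0007480291977633}
scene {'fx': 514.5795281651524, 'fy': 514.5795281651524, 'cx': 274.98587114402267, 'cy': 214.73230298040792, 'k1': 0.059972559023335315} [[ 0.5626 -0.5095  0.6511 -0.5433]
 [-0.8266 -0.3316  0.4547 -0.6852]
 [-0.0158 -0.794  -0.6077  1.0774]
 [ 0.      0.      0.      1.    ]]
top {'fx': 543.752267806781, 'fy': 543.752267806781, 'cx': 273.4736904805244, 'cy': 213.30527121519057, 'k1': -0.21109790815509744} [[-0.307  -0.8832  0.3545 -0.1852]
 [-0.9517  0.2863 -0.1109  0.2747]
 [-0.0036 -0.3714 -0.9285  1.9836]
 [ 0.      0.      0.      1.    ]]
wrist {'fx': 344.6416586657731, 'fy': 344.6416586657731, 'cx': 283.2554616138651, 'cy': 208.7094983031954, 'k1': -0.022473628144028063} [[ 0.2838  0.9191  0.2733  0.122 ]
 [ 0.9589 -0.2715 -0.0826  0.6682]
 [-0.0017  0.2855 -0.9584  0.373 ]
 [ 0.      0.      0.      1.    ]]
```

View pics/a_scene.png

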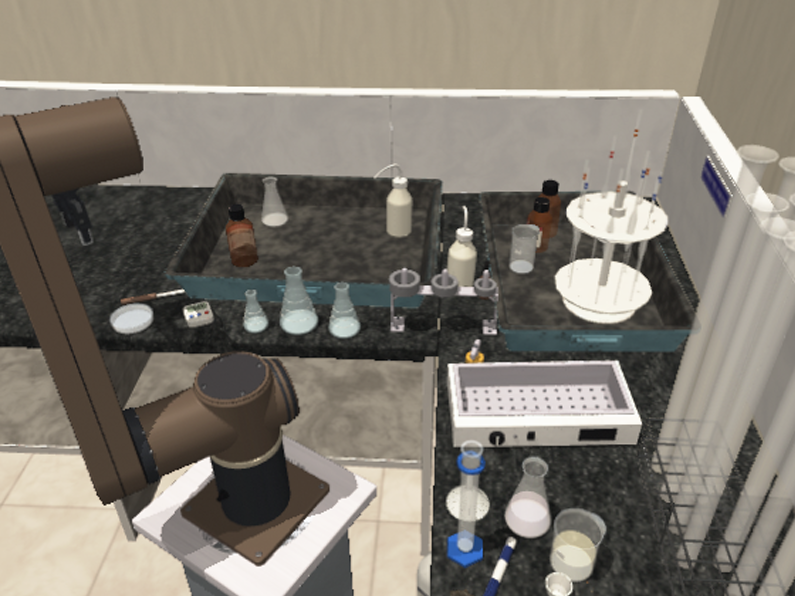

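View pics/a_top.png

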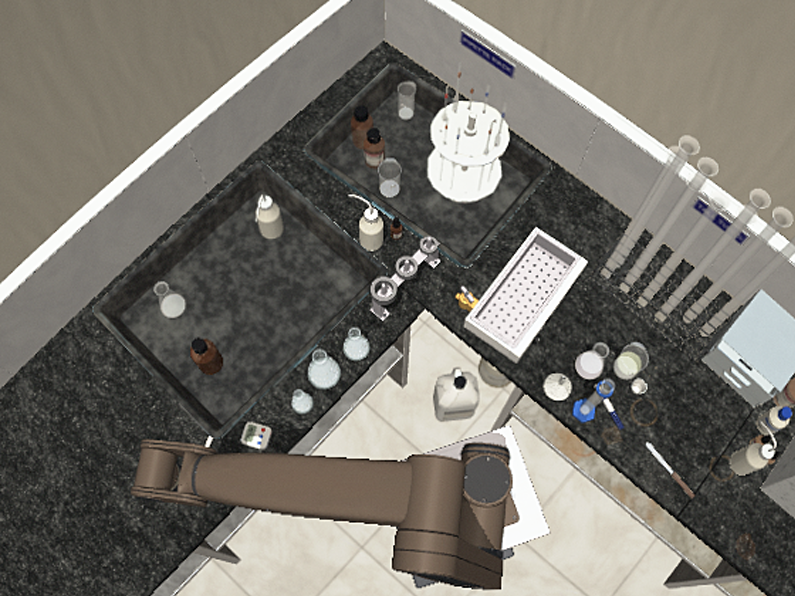

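The pictures show all three flasks on the worktop: small at (256,312), large at (297,300) and middle at (344,310) in the scene view. The rings sit on the rail in the order large, middle, small (404/446/486, 282). The cock is at (476,350), to the left of the bath.

```bash
python3 - <<'E'
from h import *
np.set_printoptions(precision=3,suppress=True)
S=cal('scene');T=cal('top');k=1.42
for n,uv,z in [('ringL top',(404,280),.135),('ringM',(446,282),.13),('ringS',(486,283),.125),('flaskS base',(256,326),.004),('flaskL base',(298,325),.004),('flaskM',(344,329),.004),('timer',(198,314),.01),('cock',(477,345),.069)]:
    print('scene',n,onz(S,uv[0]/k,uv[1]/k,z))
for n,uv,z in [('ringL top',(383,292),.135),('ringM',(406,268),.13),('ringS',(430,244),.125),('flaskS rim',(297,395),.1),('flaskL rim',(319,354),.152),('flaskM rim',(353,331),.126),('cock',(464,294),.069)]+[('rim',p,.07) for p in [(537,229),(585,263),(518,360),(466,322)]]:
    print('top',n,onz(T,uv[0]/k,uv[1]/k,z))
a=cv2.imread('pics/raw_scene.png')[180:320,160:460]; b=cv2.imread('pics/raw_top.png')[140:320,190:420]
cv2.imwrite('pics/z1.png',cv2.resize(a,(800,373),interpolation=cv2.INTER_CUBIC))
cv2.imwrite('pics/z2.png',cv2.resize(b,(766,600),interpolation=cv2.INTER_CUBIC))
E
```

```text
scene ringL top [0.558 0.046 0.135]
scene ringM [ 0.608 -0.033  0.13 ]
scene ringS [ 0.659 -0.105  0.125]
scene flaskS base [0.368 0.336 0.004]
scene flaskL base [0.425 0.256 0.004]
scene flaskM [0.472 0.157 0.004]
scene timer [0.322 0.476 0.01 ]
scene cock [ 0.522 -0.162  0.069]
top ringL top [0.554 0.058 0.135]
top ringM [ 0.602 -0.021  0.13 ]
top ringS [ 0.652 -0.106  0.125]
top flaskS rim [0.367 0.346 0.1  ]
top flaskL rim [0.437 0.263 0.152]
top flaskM rim [0.478 0.163 0.126]
top cock [ 0.508 -0.155  0.069]
top rim [ 0.629 -0.419  0.07 ]
top rim [ 0.491 -0.507  0.07 ]
top rim [ 0.288 -0.226  0.07 ]
top rim [ 0.43  -0.133  0.07 ]
```

View pics/z2.png

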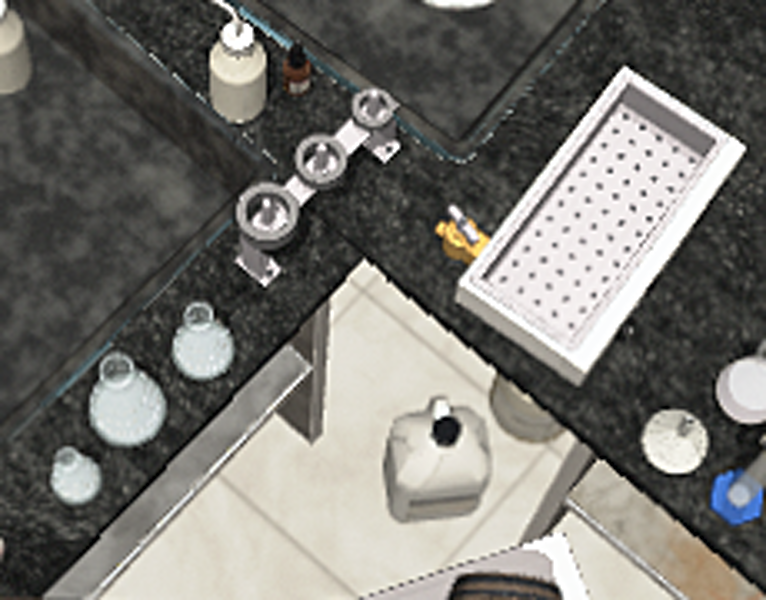

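View pics/z1.png

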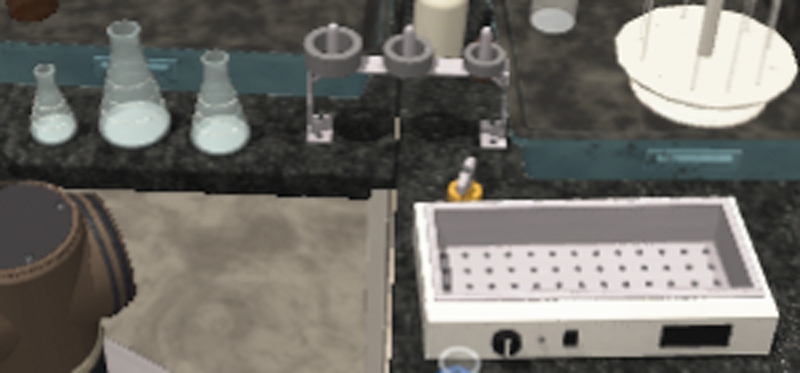

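Call:
{"name": "play_rows", "arguments": {"targets": [{"delta_pos":[0.29,-0.49,0.06],"delta_rot":[0,0,0],"claw":85},{"delta_pos":[0.29,-0.49,0.06],"delta_rot":[0,0,0],"claw":85},{"delta_pos":[0.29,-0.49,0.06],"delta_rot":[0,0,0],"claw":85},{"delta_pos":[0.29,-0.49,0.06],"delta_rot":[0,0,0],"claw":85},{"delta_pos":[0.29,-0.49,0.06],"delta_rot":[0,0,0],"claw":85},{"delta_pos":[0.29,-0.49,0.06],"delta_rot":[0,0,0],"claw":85},{"delta_pos":[0.29,-0.49,0.06],"delta_rot":[0,0,0],"claw":85},{"delta_pos":[0.29,-0.49,0.06],"delta_rot":[0,0,0],"claw":85},{"delta_pos":[0.29,-0.49,0.06],"delta_rot":[0,0,0],"claw":85},{"delta_pos":[0.29,-0.49,0.06],"delta_rot":[0,0,0],"claw":85},{"delta_pos":[0.29,-0.49,0.06],"delta_rot":[0,0,0],"claw":85},{"delta_pos":[0.29,-0.49,0.06],"delta_rot":[0,0,0],"claw":85},{"delta_pos":[0.29,-0.49,0.06],"delta_rot":[0,0,0],"claw":85},{"delta_pos":[0.29,-0.49,0.06],"delta_rot":[0,0,0],"claw":85},{"delta_pos":[0.29,-0.49,0.06],"delta_rot":[0,0,0],"claw":85},{"delta_pos":[0.29,-0.49,0.06],"delta_rot":[0,0,0],"claw":85},{"delta_pos":[0.29,-0.49,0.06],"delta_rot":[0,0,0],"claw":85}]}}

```text
time: 1.57
eef_pos: [0.481, 0.157, 0.3148]
tcp_rot: [0.101, 0.7, -0.102, 0.699]
contact_force: [0.0, 0.8, 1.1]
opening: 0.995
```

```bash
cat >> h.py <<'E'
import pickle
def snap(n):
    """wrist picture + its calibration, saved"""
    c=cal('wrist'); im=ctrl.read_camera('wrist'); s=ctrl.get_state()
    pickle.dump((c,im),open(f'pics/{n}.pkl','wb')); cv2.imwrite(f'pics/{n}.png',cv2.resize(im,(800,600),interpolation=cv2.INTER_CUBIC))
    R=__import__('scipy.spatial.transform',fromlist=['Rotation']).Rotation.from_quat(s['tcp_rot']).as_matrix()
    print('t',s['time'],'tcp',s['eef_pos'].round(4),'x',R[:,0].round(3),'yaw',round(np.degrees(np.arctan2(R[1,1],R[0,1])),2),'open',round(s['opening'],3),'F',s['contact_force'].round(1),'q6',s['qpos'][5].round(2))
    return c,im
E
python3 -c "
from h import *
snap('w1')"
```

```text
t 1.6167 tcp [0.4807 0.1575 0.3147] x [-0.002 -0.001 -1.   ] yaw 73.56 open 0.993 F [ 0.5  0.1 -0.5] q6 -1.17
```

View pics/w1.png

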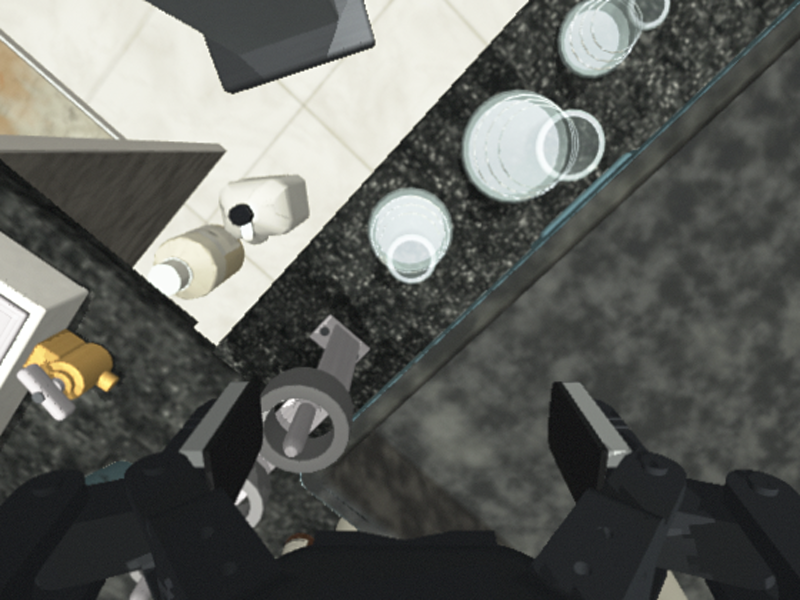

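Wrist view: the flask rims are at (410,257) middle, (571,145) large and (649,8) small. The large ring's top is at (306,420) and the cock handle is at about (45,391).

```bash
python3 - <<'E'
from h import *
np.set_printoptions(precision=4,suppress=True)
c,im=pickle.load(open('pics/w1.pkl','rb'));k=800/560
for n,u,v,z in [('M rim',410,257,.126),('M base',411,230,.003),('L rim',571,145,.152),('L base',518,147,.003),('S rim',649,8,.1),('S base',594,41,.003),('ringL',306,420,.135),('ringL tip',293,447,.16),('cock e1',30,372,.078),('cock e2',65,412,.078)]:
    print(n,onz(c,u/k,v/k,z))
E
```

```text
M rim [0.4737 0.1631 0.126 ]
M base [0.4758 0.1646 0.003 ]
L rim [0.4336 0.2663 0.152 ]
L base [0.4342 0.27   0.003 ]
S rim [0.3723 0.3442 0.1   ]
S base [0.3722 0.3464 0.003 ]
ringL [0.5604 0.0636 0.135 ]
ringL tip [0.5639 0.0586 0.16  ]
cock e1 [ 0.4866 -0.1566  0.078 ]
cock e2 [ 0.5268 -0.1463  0.078 ]
```

Call:
{"name": "play_rows", "arguments": {"targets": [{"delta_pos":[0.03,-0.31,-0.03],"delta_rot":[0,0,0.277],"claw":85},{"delta_pos":[0.03,-0.31,-0.03],"delta_rot":[0,0,0.277],"claw":85},{"delta_pos":[0.03,-0.31,-0.03],"delta_rot":[0,0,0.277],"claw":85},{"delta_pos":[0.03,-0.31,-0.03],"delta_rot":[0,0,0.277],"claw":85},{"delta_pos":[0.03,-0.31,-0.03],"delta_rot":[0,0,0.277],"claw":85},{"delta_pos":[0.03,-0.31,-0.03],"delta_rot":[0,0,0.277],"claw":85},{"delta_pos":[0.03,-0.31,-0.03],"delta_rot":[0,0,0.277],"claw":40},{"delta_pos":[0.03,-0.31,-0.03],"delta_rot":[0,0,0.277],"claw":40},{"delta_pos":[0.03,-0.31,-0.03],"delta_rot":[0,0,0.277],"claw":40},{"delta_pos":[0.03,-0.31,-0.03],"delta_rot":[0,0,0.277],"claw":40},{"delta_pos":[0.03,-0.31,-0.03],"delta_rot":[0,0,0.277],"claw":40}]}}

```text
time: 2.53
eef_pos: [0.5107, -0.1513, 0.2843]
tcp_rot: [-0.203, 0.678, 0.203, 0.677]
contact_force: [-1.0, 0.1, -0.6]
opening: 0.469
```

```bash
python3 -c "
from h import *
snap('w2')"
```

```text
t 2.5833 tcp [ 0.5108 -0.1507  0.2846] x [-0.001 -0.001 -1.   ] yaw 123.47 open 0.467 F [0.6 0.4 0.9] q6 -2.63
```

View pics/w2.png

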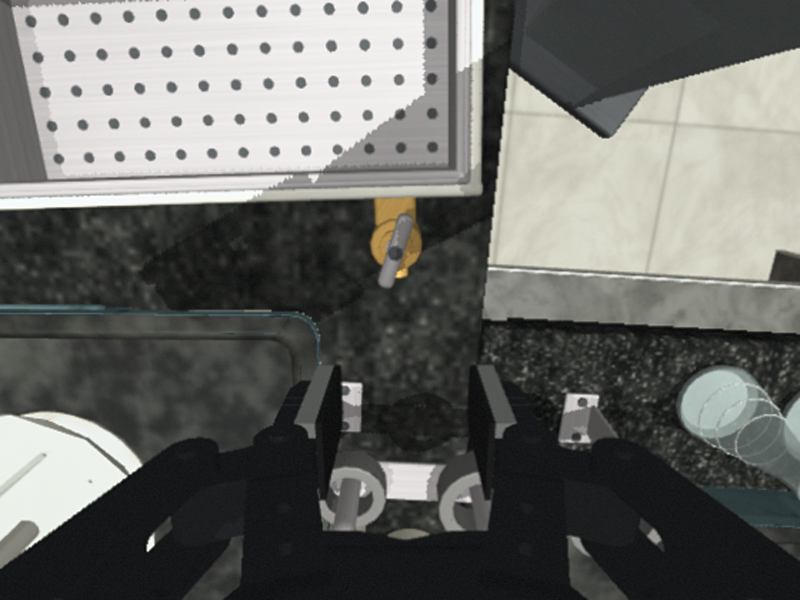

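The cock handle runs from (403,222) to (386,280) with its centre at (395,252). The outer casing edges are at about (482,193) (corner) and (0,209).

```bash
python3 - <<'E'
from h import *
np.set_printoptions(precision=4,suppress=True)
c,im=pickle.load(open('pics/w2.pkl','rb'));k=800/560
P={}
for n,u,v,z in [('e1',404,219,.078),('e2',386,283,.078),('mid',396,252,.078),('rimcorner out',482,191,.07),('rim far',0,208,.07),('rim right up',483,0,.07),('floor corner',449,167,.012),('floor up',449,0,.012),('floor left',49,179,.012),('rimin corner',468,178,.07),('rimin left',5,190,.07)]:
    P[n]=onz(c,u/k,v/k,z);print(n,P[n])
a=lambda p,q:np.degrees(np.arctan2(*(P[q]-P[p])[1::-1]))
print(a('e1','e2'),a('rimcorner out','rim far'),a('rimcorner out','rim right up'),a('floor corner','floor left'))
g=im[60:300]
b=cv2.inRange(im,(0,0,0),(255,255,255))
cv2.imwrite('pics/c2.png',cv2.resize(im[:220,:400],(800,440),interpolation=cv2.INTER_CUBIC))
E
```

```text
e1 [ 0.4858 -0.1678  0.078 ]
e2 [ 0.5288 -0.1541  0.078 ]
mid [ 0.5071 -0.1601  0.078 ]
rimcorner out [ 0.4428 -0.1342  0.07  ]
rim far [ 0.6305 -0.4005  0.07  ]
rim right up [ 0.3507 -0.1999  0.07  ]
floor corner [ 0.4407 -0.1561  0.012 ]
floor up [ 0.3466 -0.2214  0.012 ]
floor left [ 0.6189 -0.4121  0.012 ]
rimin corner [ 0.441  -0.1468  0.07  ]
rimin left [ 0.6171 -0.4018  0.07  ]
17.606506864761727 -54.812478515866694 -144.51756129801444 -55.15828210815281
```

View pics/c2.png

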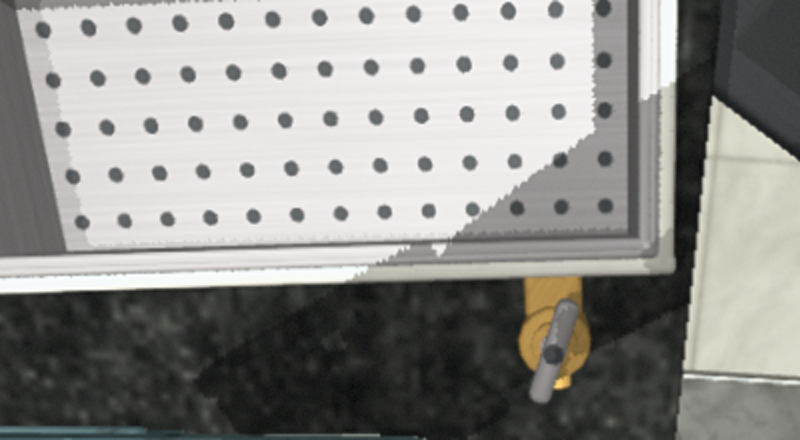

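Call:
{"name": "play_rows", "arguments": {"targets": [{"delta_pos":[-0.004,-0.0095,-0.1],"delta_rot":[0,0,-0.089],"claw":40},{"delta_pos":[-0.004,-0.0095,-0.1],"delta_rot":[0,0,-0.089],"claw":40},{"delta_pos":[-0.004,-0.0095,-0.1],"delta_rot":[0,0,-0.089],"claw":40},{"delta_pos":[-0.004,-0.0095,-0.198],"delta_rot":[0,0,-0.089],"claw":40},{"delta_pos":[-0.004,-0.0095,-0.198],"delta_rot":[0,0,-0.089],"claw":40},{"delta_pos":[-0.004,-0.0095,-0.198],"delta_rot":[0,0,-0.089],"claw":40},{"delta_pos":[-0.004,-0.0095,-0.198],"delta_rot":[0,0,-0.089],"claw":40},{"delta_pos":[-0.004,-0.0095,-0.198],"delta_rot":[0,0,-0.089],"claw":5},{"delta_pos":[-0.004,-0.0095,-0.198],"delta_rot":[0,0,-0.089],"claw":5},{"delta_pos":[-0.004,-0.0095,-0.198],"delta_rot":[0,0,-0.089],"claw":5},{"delta_pos":[-0.004,-0.0095,-0.198],"delta_rot":[0,0,-0.089],"claw":5},{"delta_pos":[-0.004,-0.0095,-0.198],"delta_rot":[0,0,-0.089],"claw":5}], "newtons": 30}}

```text
time: 3.58
eef_pos: [0.5089, -0.1608, 0.0892]
tcp_rot: [-0.108, 0.697, 0.106, 0.7]
contact_force: [2.6, 1.4, 4.1]
opening: 0.112
```

Call:
{"name": "play_rows", "arguments": {"targets": [{"delta_pos":[-0.001,0,0],"delta_rot":[0,0,-0.1],"claw":5},{"delta_pos":[-0.001,0,0],"delta_rot":[0,0,-0.1],"claw":5},{"delta_pos":[-0.001,0,0],"delta_rot":[0,0,-0.2],"claw":5},{"delta_pos":[-0.001,0,0],"delta_rot":[0,0,-0.2],"claw":5},{"delta_pos":[-0.001,0,0],"delta_rot":[0,0,-0.2],"claw":5},{"delta_pos":[-0.001,0,0],"delta_rot":[0,0,-0.3],"claw":5},{"delta_pos":[-0.001,0,0],"delta_rot":[0,0,-0.3],"claw":5},{"delta_pos":[-0.001,0,0],"delta_rot":[0,0,-0.3],"claw":5},{"delta_pos":[-0.001,0,0],"delta_rot":[0,0,-0.415],"claw":5},{"delta_pos":[-0.001,0,0],"delta_rot":[0,0,-0.415],"claw":5},{"delta_pos":[-0.001,0,0],"delta_rot":[0,0,-0.415],"claw":5},{"delta_pos":[-0.001,0,0],"delta_rot":[0,0,-0.415],"claw":5},{"delta_pos":[-0.001,0,0],"delta_rot":[0,0,-0.415],"claw":5}]}}

```text
time: 4.67
eef_pos: [0.5084, -0.1622, 0.0893]
tcp_rot: [0.335, 0.619, -0.341, 0.623]
contact_force: [2.3, -4.2, -6.6]
opening: 0.118
```

```bash
python3 -c "
from h import *
snap('w3');print(ctrl.get_state()['wrist_torque'])"
```

```text
t 4.7167 tcp [ 0.5084 -0.1622  0.0893] x [ 0.001 -0.01  -1.   ] yaw 32.94 open 0.119 F [ 4.6 -4.9 -6.7] q6 -1.06
[-0.66598658 -0.62507442  0.65339011]
```

Call:
{"name": "play_rows", "arguments": {"targets": [{"delta_pos":[0,0,0],"delta_rot":[0,0,0],"claw":40},{"delta_pos":[0,0,0],"delta_rot":[0,0,0],"claw":40},{"delta_pos":[0,0,0],"delta_rot":[0,0,0],"claw":40},{"delta_pos":[0,0,0.1],"delta_rot":[0,0,0],"claw":40},{"delta_pos":[0,0,0.1],"delta_rot":[0,0,0],"claw":40},{"delta_pos":[0,0,0.1],"delta_rot":[0,0,0],"claw":60},{"delta_pos":[0.114,0.122,0.27],"delta_rot":[0,0,0],"claw":85},{"delta_pos":[0.114,0.122,0.27],"delta_rot":[0,0,0],"claw":85},{"delta_pos":[0.114,0.122,0.27],"delta_rot":[0,0,0],"claw":85},{"delta_pos":[0.114,0.122,0.27],"delta_rot":[0,0,0],"claw":85},{"delta_pos":[0.114,0.122,0.27],"delta_rot":[0,0,0],"claw":85},{"delta_pos":[0.114,0.122,0.27],"delta_rot":[0,0,0],"claw":85},{"delta_pos":[0.114,0.122,0.27],"delta_rot":[0,0,0],"claw":85},{"delta_pos":[0.114,0.122,0.27],"delta_rot":[0,0,0],"claw":85},{"delta_pos":[0.114,0.122,0.27],"delta_rot":[0,0,0],"claw":85}]}}

```text
time: 5.97
eef_pos: [0.6216, -0.0403, 0.358]
tcp_rot: [0.334, 0.62, -0.341, 0.622]
contact_force: [-0.3, -1.1, -1.3]
opening: 0.996
```

```bash
python3 -c "
from h import *
snap('w4')"
```

```text
t 6.0167 tcp [ 0.6212 -0.0406  0.3571] x [-0.003 -0.009 -1.   ] yaw 32.9 open 0.99 F [-0.4 -1.3 -0.3] q6 -0.8
```

View pics/w4.png

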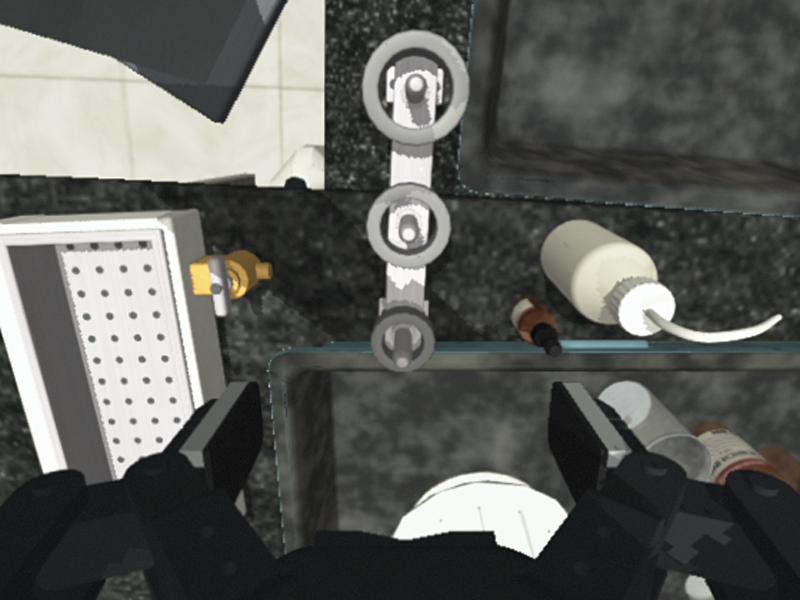

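The cock bar now runs along the bath's long side, so it is shut. The ring tops are at (416,87), (409,225) and (403,337).

```bash
python3 - <<'E'
from h import *
np.set_printoptions(precision=4,suppress=True)
c,im=pickle.load(open('pics/w4.pkl','rb'));k=800/560
for n,u,v,z in [('L',416,87,.135),('M',409,225,.13),('S',403,337,.125),('Lt',415,83,.16),('Mt',409,232,.16),('St',402,356,.16),('cock1',213,260,.078),('cock2',222,315,.078)]:
    print(n,onz(c,u/k,v/k,z))
R=cv2.cvtColor(im,cv2.COLOR_BGR2GRAY)
for (u,v) in [(416,87),(409,225),(403,337)]:
    u,v=int(u/k),int(v/k); cr=cv2.medianBlur(R[max(v-45,0):v+45,u-45:u+45],3)
    h=cv2.HoughCircles(cr,cv2.HOUGH_GRADIENT,1,60,param1=100,param2=10,minRadius=19,maxRadius=42)
    print(None if h is None else (h[0]+[u-45,max(v-45,0),0])*k)
E
```

```text
L [0.5663 0.0567 0.135 ]
M [ 0.6114 -0.0207  0.13  ]
S [ 0.6546 -0.0954  0.125 ]
Lt [0.5658 0.0557 0.16  ]
Mt [ 0.6114 -0.0207  0.16  ]
St [ 0.6546 -0.0959  0.16  ]
cock1 [ 0.4951 -0.1399  0.078 ]
cock2 [ 0.5233 -0.1791  0.078 ]
[[409.2857  86.4286  59.1429]]
[[407.8571 226.4286  41.2857]]
[[402.1429 343.5714  31.1429]]
```

Call:
{"name": "play_rows", "arguments": {"targets": [{"delta_pos":[-0.01,0.02,-0.1],"delta_rot":[0.003,-0.001,-0.0155],"claw":85},{"delta_pos":[-0.01,0.02,-0.1],"delta_rot":[0.003,-0.001,-0.0155],"claw":85},{"delta_pos":[-0.01,0.02,-0.1],"delta_rot":[0.003,-0.001,-0.0155],"claw":85},{"delta_pos":[-0.01,0.02,-0.14],"delta_rot":[0.003,-0.001,-0.0155],"claw":85},{"delta_pos":[-0.01,0.02,-0.17],"delta_rot":[0.003,-0.001,-0.0155],"claw":85},{"delta_pos":[-0.01,0.02,-0.2],"delta_rot":[0.003,-0.001,-0.0155],"claw":85},{"delta_pos":[-0.01,0.02,-0.22],"delta_rot":[0.003,-0.001,-0.0155],"claw":85},{"delta_pos":[-0.01,0.02,-0.234],"delta_rot":[0.003,-0.001,-0.0155],"claw":85},{"delta_pos":[-0.01,0.02,-0.234],"delta_rot":[0.003,-0.001,-0.0155],"claw":85},{"delta_pos":[-0.01,0.02,-0.234],"delta_rot":[0.003,-0.001,-0.0155],"claw":50},{"delta_pos":[-0.01,0.02,-0.234],"delta_rot":[0.003,-0.001,-0.0155],"claw":50},{"delta_pos":[-0.01,0.02,-0.234],"delta_rot":[0.003,-0.001,-0.0155],"claw":50},{"delta_pos":[-0.01,0.02,-0.234],"delta_rot":[0.003,-0.001,-0.0155],"claw":50},{"delta_pos":[-0.01,0.02,-0.234],"delta_rot":[0.003,-0.001,-0.0155],"claw":50}], "newtons": 40}}

```text
time: 7.18
eef_pos: [0.6124, -0.0211, 0.1254]
tcp_rot: [0.353, 0.612, -0.353, 0.614]
contact_force: [-0.8, -1.3, 4.2]
opening: 0.682
```

```bash
python3 -c "
from h import *
snap('w5')"
```

```text
t 7.2333 tcp [ 0.6124 -0.0211  0.1254] x [ 0.003 -0.001 -1.   ] yaw 30.12 open 0.673 F [-1.6 -1.9  5.2] q6 -0.73
```

Call:
{"name": "play_rows", "arguments": {"targets": [{"delta_pos":[0,0,0.03],"delta_rot":[0,0,0],"claw":50},{"delta_pos":[0,0,0.06],"delta_rot":[0,0,0],"claw":50},{"delta_pos":[0,0,0.1],"delta_rot":[0,0,0],"claw":50},{"delta_pos":[-0.02,0.02,0.13],"delta_rot":[0,0,0],"claw":50},{"delta_pos":[-0.092,0.121,0.145],"delta_rot":[0,0,0],"claw":50},{"delta_pos":[-0.092,0.121,0.145],"delta_rot":[0,0,0],"claw":50},{"delta_pos":[-0.092,0.121,0.145],"delta_rot":[0,0,0],"claw":50},{"delta_pos":[-0.092,0.121,0.145],"delta_rot":[0,0,0],"claw":50},{"delta_pos":[-0.092,0.121,0.145],"delta_rot":[0,0,0],"claw":50},{"delta_pos":[-0.092,0.121,0.145],"delta_rot":[0,0,0],"claw":50}]}}

```text
time: 8.07
eef_pos: [0.52, 0.1002, 0.2697]
tcp_rot: [0.353, 0.612, -0.352, 0.614]
contact_force: [-0.2, 0.1, -3.7]
opening: 0.677
```

```bash
python3 -c "
from h import *
snap('w6')"
```

```text
t 8.1167 tcp [0.5204 0.0997 0.2696] x [ 0.002 -0.001 -1.   ] yaw 30.11 open 0.674 F [ 0.1 -0.8 -3.3] q6 -0.53
```

View pics/w6.png

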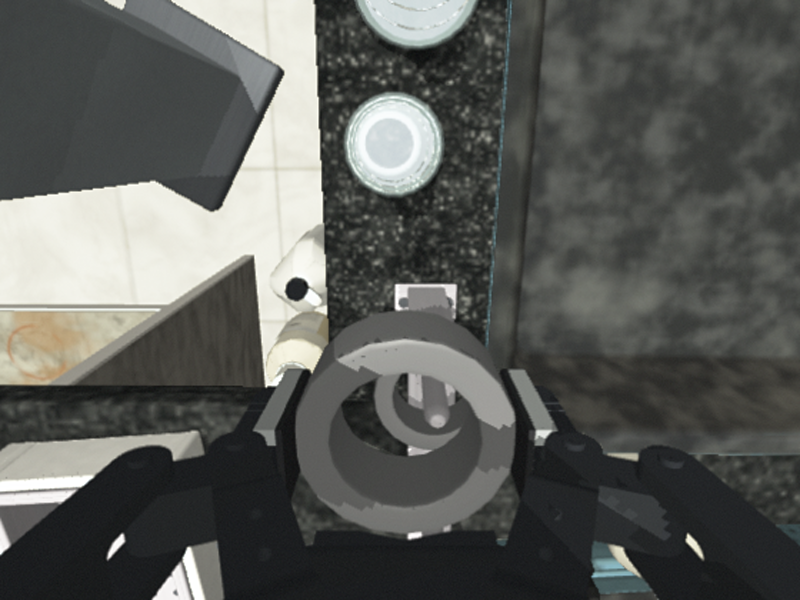

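The middle ring is held level in the jaws, with its top centred at about (406,437). Flask M's rim is at (389,142) and its base at (394,145).

```bash
python3 - <<'E'
from h import *
np.set_printoptions(precision=4,suppress=True)
c,im=pickle.load(open('pics/w6.pkl','rb'));k=800/560
for n,u,v,z in [('rim',389,142,.126),('base',394,145,.002),('ringtop',406,437,.2742),('ringtopnear',406,340,.2742),('far',406,535,.2742)]:
    print(n,onz(c,u/k,v/k,z))
E
```

```text
rim [0.4749 0.1636 0.126 ]
base [0.4751 0.1635 0.002 ]
ringtop [0.5202 0.1018 0.2742]
ringtopnear [0.5064 0.1254 0.2742]
far [0.5362 0.0744 0.2742]
```

Call:
{"name": "play_rows", "arguments": {"targets": [{"delta_pos":[-0.0455,0.0638,-0.06],"delta_rot":[0,0,0],"claw":50},{"delta_pos":[-0.0455,0.0638,-0.06],"delta_rot":[0,0,0],"claw":50},{"delta_pos":[-0.0455,0.0638,-0.09],"delta_rot":[0,0,0],"claw":50},{"delta_pos":[-0.0455,0.0638,-0.11],"delta_rot":[0,0,0],"claw":50},{"delta_pos":[-0.0455,0.0638,-0.13],"delta_rot":[0,0,0],"claw":50},{"delta_pos":[-0.0455,0.0638,-0.15],"delta_rot":[0,0,0],"claw":50},{"delta_pos":[-0.0455,0.0638,-0.165],"delta_rot":[0,0,0],"claw":50},{"delta_pos":[-0.0455,0.0638,-0.173],"delta_rot":[0,0,0],"claw":50},{"delta_pos":[-0.0455,0.0638,-0.173],"delta_rot":[0,0,0],"claw":50},{"delta_pos":[-0.0455,0.0638,-0.173],"delta_rot":[0,0,0],"claw":50}]}}

```text
time: 8.95
eef_pos: [0.4754, 0.1627, 0.0962]
tcp_rot: [0.353, 0.612, -0.353, 0.613]
contact_force: [0.1, 0.0, -4.6]
opening: 0.677
```

Call:
{"name": "play_rows", "arguments": {"targets": [{"delta_pos":[0,0,-0.001],"delta_rot":[0,0,0],"claw":70},{"delta_pos":[0,0,0],"delta_rot":[0,0,0],"claw":78},{"delta_pos":[0,0,0],"delta_rot":[0,0,0],"claw":80},{"delta_pos":[0,0,0.015],"delta_rot":[0,0,0],"claw":80},{"delta_pos":[0,0,0.035],"delta_rot":[0,0,0],"claw":80},{"delta_pos":[0,0,0.035],"delta_rot":[0,0,0],"claw":80},{"delta_pos":[0,0,0.035],"delta_rot":[0,0,0],"claw":45},{"delta_pos":[0,0,0.035],"delta_rot":[0,0,0],"claw":40},{"delta_pos":[0,0,0.035],"delta_rot":[0,0,0],"claw":30},{"delta_pos":[0,0,0.035],"delta_rot":[0,0,0],"claw":20},{"delta_pos":[0,0,0.035],"delta_rot":[0,0,0],"claw":20},{"delta_pos":[0,0,0.035],"delta_rot":[0,0,0],"claw":20}], "newtons": 30}}

```text
time: 9.95
eef_pos: [0.475, 0.1627, 0.1304]
tcp_rot: [0.353, 0.612, -0.354, 0.613]
contact_force: [0.2, 0.2, -0.6]
opening: 0.324
```

```bash
python3 -c "
from h import *
snap('w7')
cv2.imwrite('pics/s7.png',ctrl.read_camera('scene')[170:300,150:350].repeat(4,0).repeat(4,1)[:,:])"
```

```text
t 10.0 tcp [0.475  0.1627 0.1304] x [ 0.    -0.001 -1.   ] yaw 30.04 open 0.325 F [-0.   0.7 -3. ] q6 -0.39
```

View pics/w7.png

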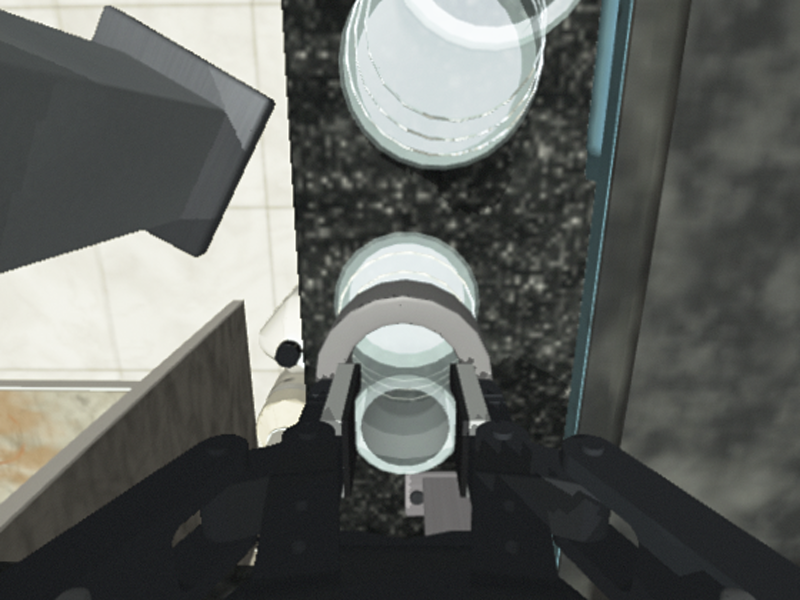

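Call:
{"name": "play_rows", "arguments": {"targets": [{"delta_pos":[0,0,0.03],"delta_rot":[0,0,0],"claw":20},{"delta_pos":[0,0,0.06],"delta_rot":[0,0,0],"claw":20},{"delta_pos":[0,0,0.1],"delta_rot":[0,0,0],"claw":20},{"delta_pos":[0,0,0.14],"delta_rot":[0,0,0],"claw":20},{"delta_pos":[0,-0.02,0.17],"delta_rot":[0,0,0],"claw":20},{"delta_pos":[0,-0.05,0.18],"delta_rot":[0,0,0.02],"claw":20},{"delta_pos":[0,-0.09,0.18],"delta_rot":[0,0,0.029],"claw":20},{"delta_pos":[0,-0.13,0.18],"delta_rot":[0,0,0.029],"claw":20},{"delta_pos":[0,-0.17,0.18],"delta_rot":[0,0,0.029],"claw":20},{"delta_pos":[0,-0.21,0.18],"delta_rot":[0,0,0.029],"claw":20},{"delta_pos":[0,-0.25,0.18],"delta_rot":[0,0,0.029],"claw":20},{"delta_pos":[0,-0.29,0.18],"delta_rot":[0,0,0.029],"claw":20},{"delta_pos":[0,-0.33,0.18],"delta_rot":[0,0,0.029],"claw":20},{"delta_pos":[0,-0.37,0.18],"delta_rot":[0,0,0.029],"claw":20},{"delta_pos":[-0.002,-0.41,0.18],"delta_rot":[0,0,0.029],"claw":20},{"delta_pos":[-0.0036,-0.445,0.18],"delta_rot":[0,0,0.029],"claw":20},{"delta_pos":[-0.0036,-0.465,0.18],"delta_rot":[0,0,0.029],"claw":20},{"delta_pos":[-0.0036,-0.4735,0.17],"delta_rot":[0,0,0.029],"claw":20},{"delta_pos":[-0.0036,-0.4735,0.15],"delta_rot":[0,0,0.029],"claw":20},{"delta_pos":[-0.0036,-0.4735,0.13],"delta_rot":[0,0,0.029],"claw":20}]}}

```text
time: 11.72
eef_pos: [0.471, -0.3108, 0.2586]
tcp_rot: [0.325, 0.628, -0.325, 0.628]
contact_force: [-0.3, -0.0, -4.4]
opening: 0.324
```

```bash
python3 -c "
from h import *
snap('w8')"
```

```text
t 11.7667 tcp [ 0.4691 -0.3085  0.2525] x [-0.007  0.007 -1.   ] yaw 35.24 open 0.33 F [-1.8  2.6 -8.9] q6 -1.38
```

View pics/w8.png

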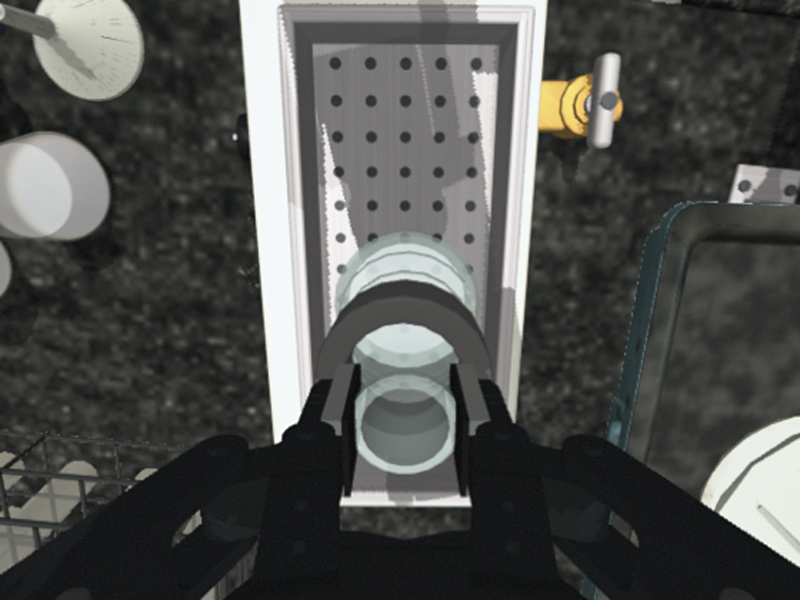

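Over the trough the flask is held level with its ring seated. The floor's near corners are at (312,43) and (500,43), and the cock bar is parallel to the bath's long side.

```bash
python3 - <<'E'
from h import *
np.set_printoptions(precision=4,suppress=True)
c,im=pickle.load(open('pics/w8.pkl','rb'));k=800/560
a=onz(c,312/k,43/k,.012);b=onz(c,502/k,43/k,.012);print(a,b,np.linalg.norm(a-b))
bx=(b-a)/np.linalg.norm(b-a);by=np.array([-bx[1],bx[0],0])
for o in [(a+b)/2-.156*by]: print('centre',o,'ang',np.degrees(np.arctan2(bx[1],bx[0])))
for n,p in [('w2 centre',[.4783,-.3204,.012]),('tgt',[.4714,-.3106,.0])]:
    print(n,(np.array(p)-a)@bx,(np.array(p)-a)@by)
print(onz(c,404/k,500/k,.07),ctrl.get_state()['eef_pos'])
E
```

```text
[ 0.3377 -0.229   0.012 ] [ 0.4422 -0.1553  0.012 ] 0.12792328014725296
centre [ 0.4799 -0.3196  0.012 ] ang 35.202900387835
w2 centre 0.062230287994787144 -0.15570630015177073
tgt 0.06224163161161226 -0.1437208977253873
[ 0.5719 -0.4536  0.07  ] [ 0.4691 -0.3085  0.2525]
```

Call:
{"name": "play_rows", "arguments": {"targets": [{"delta_pos":[0.0023,-0.0021,-0.02],"delta_rot":[-0.002,-0.002,0],"claw":20},{"delta_pos":[0.0023,-0.0021,-0.04],"delta_rot":[-0.002,-0.002,0],"claw":20},{"delta_pos":[0.0023,-0.0021,-0.06],"delta_rot":[-0.002,-0.002,0],"claw":20},{"delta_pos":[0.0023,-0.0021,-0.08],"delta_rot":[-0.002,-0.002,0],"claw":20},{"delta_pos":[0.0023,-0.0021,-0.095],"delta_rot":[-0.002,-0.002,0],"claw":20},{"delta_pos":[0.0023,-0.0021,-0.105],"delta_rot":[-0.002,-0.002,0],"claw":20},{"delta_pos":[0.0023,-0.0021,-0.109],"delta_rot":[-0.002,-0.002,0],"claw":20},{"delta_pos":[0.0023,-0.0021,-0.109],"delta_rot":[-0.002,-0.002,0],"claw":20},{"delta_pos":[0.0023,-0.0021,-0.109],"delta_rot":[-0.002,-0.002,0],"claw":20}]}}

```text
time: 12.52
eef_pos: [0.4718, -0.3105, 0.1441]
tcp_rot: [0.325, 0.628, -0.325, 0.628]
contact_force: [0.4, -0.3, -3.8]
opening: 0.328
```

Call:
{"name": "play_rows", "arguments": {"targets": [{"delta_pos":[0,0,-0.003],"delta_rot":[0,0,0],"claw":20},{"delta_pos":[0,0,-0.003],"delta_rot":[0,0,0],"claw":20},{"delta_pos":[0,0,-0.003],"delta_rot":[0,0,0],"claw":40},{"delta_pos":[0,0,-0.003],"delta_rot":[0,0,0],"claw":50},{"delta_pos":[0,0,-0.003],"delta_rot":[0,0,0],"claw":50},{"delta_pos":[0,0,0.03],"delta_rot":[0,0,0],"claw":50},{"delta_pos":[0,0,0.07],"delta_rot":[0,0,0],"claw":50},{"delta_pos":[0,0,0.11],"delta_rot":[0,0,0],"claw":60},{"delta_pos":[0,0,0.15],"delta_rot":[0,0,0],"claw":85},{"delta_pos":[0.094,0.3665,0.15],"delta_rot":[0,0,-0.029],"claw":85},{"delta_pos":[0.094,0.3665,0.15],"delta_rot":[0,0,-0.029],"claw":85},{"delta_pos":[0.094,0.3665,0.15],"delta_rot":[0,0,-0.029],"claw":85},{"delta_pos":[0.094,0.3665,0.15],"delta_rot":[0,0,-0.029],"claw":85},{"delta_pos":[0.094,0.3665,0.15],"delta_rot":[0,0,-0.029],"claw":85},{"delta_pos":[0.094,0.3665,0.15],"delta_rot":[0,0,-0.029],"claw":85},{"delta_pos":[0.094,0.3665,0.15],"delta_rot":[0,0,-0.029],"claw":85},{"delta_pos":[0.094,0.3665,0.15],"delta_rot":[0,0,-0.029],"claw":85},{"delta_pos":[0.094,0.3665,0.15],"delta_rot":[0,0,-0.029],"claw":85},{"delta_pos":[0.094,0.3665,0.15],"delta_rot":[0,0,-0.029],"claw":85},{"delta_pos":[0.094,0.3665,0.15],"delta_rot":[0,0,-0.029],"claw":85}]}}

```text
time: 14.18
eef_pos: [0.566, 0.0582, 0.2943]
tcp_rot: [0.352, 0.613, -0.352, 0.613]
contact_force: [-0.1, 0.2, -0.0]
opening: 0.998
```

```bash
python3 -c "
from h import *
snap('w9')
cv2.imwrite('pics/t9.png',ctrl.read_camera('top')); cv2.imwrite('pics/s9.png',ctrl.read_camera('scene'))
a=cv2.imread('pics/s9.png')[180:320,160:460];b=cv2.imread('pics/t9.png')[140:320,190:420]
cv2.imwrite('pics/z9.png',np.vstack([cv2.resize(a,(640,299)),cv2.resize(b,(383,300)).copy() if 0 else np.hstack([cv2.resize(b,(383,300)),cv2.resize(cv2.imread('pics/w9.png')[:400],(257,300))])]))"
```

```text
t 14.2333 tcp [0.5658 0.0566 0.2942] x [-0.    -0.001 -1.   ] yaw 30.17 open 0.993 F [-0.8 -0.1  1. ] q6 -0.6
```

View pics/z9.png

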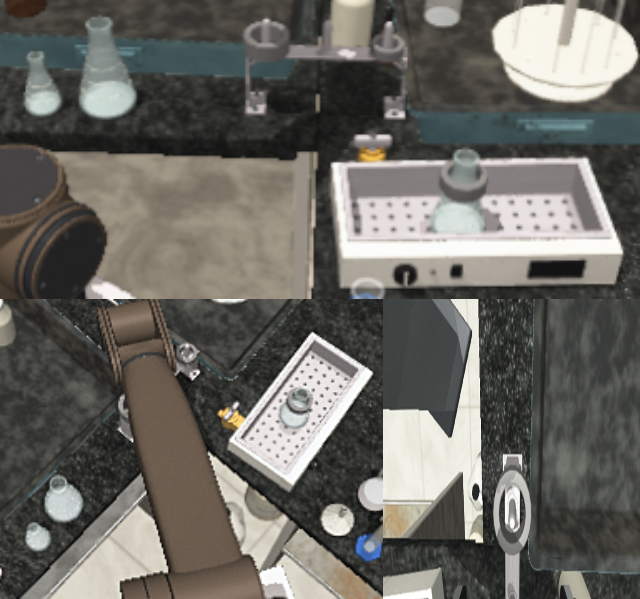

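The middle flask stands upright in the trough with its ring level, and the cock bar lies along the bath. The small and large flasks are still in place.

Call:
{"name": "play_rows", "arguments": {"targets": [{"delta_pos":[0.0002,-0.0004,-0.04],"delta_rot":[0,0,0],"claw":85},{"delta_pos":[0.0002,-0.0004,-0.08],"delta_rot":[0,0,0],"claw":85},{"delta_pos":[0.0002,-0.0004,-0.11],"delta_rot":[0,0,0],"claw":85},{"delta_pos":[0.0002,-0.0004,-0.135],"delta_rot":[0,0,0],"claw":85},{"delta_pos":[0.0002,-0.0004,-0.155],"delta_rot":[0,0,0],"claw":85},{"delta_pos":[0.0002,-0.0004,-0.169],"delta_rot":[0,0,0],"claw":85},{"delta_pos":[0.0002,-0.0004,-0.169],"delta_rot":[0,0,0],"claw":85},{"delta_pos":[0.0002,-0.0004,-0.169],"delta_rot":[0,0,0],"claw":75},{"delta_pos":[0.0002,-0.0004,-0.169],"delta_rot":[0,0,0],"claw":60},{"delta_pos":[0.0002,-0.0004,-0.169],"delta_rot":[0,0,0],"claw":60},{"delta_pos":[0.0002,-0.0004,-0.169],"delta_rot":[0,0,0],"claw":60},{"delta_pos":[0.0002,-0.0004,-0.169],"delta_rot":[0,0,0],"claw":60}], "newtons": 50}}

```text
time: 15.33
eef_pos: [0.5668, 0.0537, 0.1266]
tcp_rot: [0.353, 0.611, -0.354, 0.613]
contact_force: [-0.4, -4.1, 1.3]
opening: 0.811
```

Call:
{"name": "play_rows", "arguments": {"targets": [{"delta_pos":[0,0,0.03],"delta_rot":[0,0,0],"claw":60},{"delta_pos":[0,0,0.06],"delta_rot":[0,0,0],"claw":60},{"delta_pos":[0,0,0.1],"delta_rot":[0,0,0],"claw":60},{"delta_pos":[-0.01,0.02,0.135],"delta_rot":[0,0,0],"claw":60},{"delta_pos":[-0.03,0.05,0.153],"delta_rot":[0,0,0],"claw":60},{"delta_pos":[-0.05,0.08,0.153],"delta_rot":[0,0,0],"claw":60},{"delta_pos":[-0.07,0.115,0.153],"delta_rot":[0,0,0],"claw":60},{"delta_pos":[-0.08,0.135,0.153],"delta_rot":[0,0,0],"claw":60},{"delta_pos":[-0.087,0.146,0.153],"delta_rot":[0,0,0],"claw":60},{"delta_pos":[-0.087,0.146,0.153],"delta_rot":[0,0,0],"claw":60},{"delta_pos":[-0.087,0.146,0.153],"delta_rot":[0,0,0],"claw":60}]}}

```text
time: 16.25
eef_pos: [0.4793, 0.1999, 0.2789]
tcp_rot: [0.352, 0.612, -0.354, 0.614]
contact_force: [0.2, -0.1, -4.1]
opening: 0.81
```

```bash
python3 -c "
from h import *
snap('w10')"
```

```text
t 16.3 tcp [0.4798 0.1993 0.279 ] x [ 0.002 -0.003 -1.   ] yaw 30.0 open 0.81 F [-0.1  0.2 -4.6] q6 -0.32
```

View pics/w10.png

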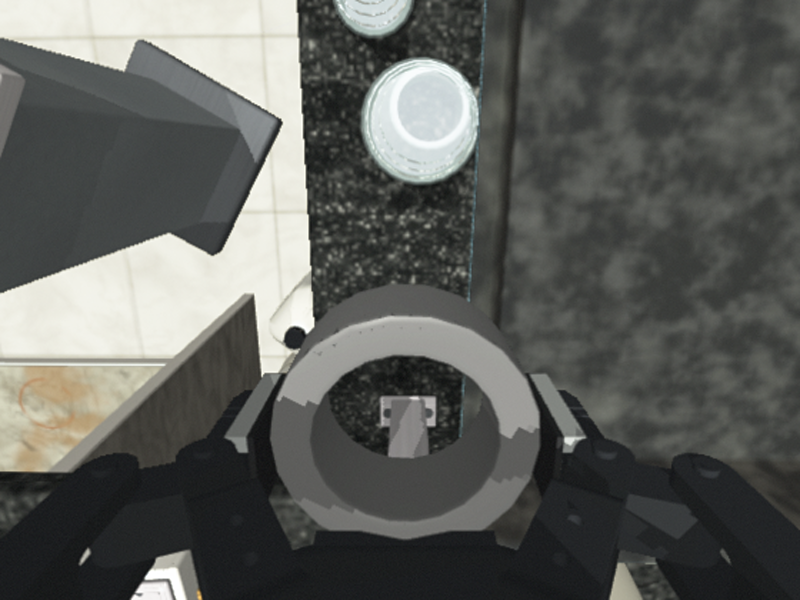

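The large ring is held level, its top spanning 271–540 × 316–540. Flask L's rim is at (428,104) and its base at (420,121).

```bash
python3 - <<'E'
from h import *
np.set_printoptions(precision=4,suppress=True)
c,im=pickle.load(open('pics/w10.pkl','rb'));k=800/560
zt=.279-.0216+.03
for n,u,v,z in [('rim',428,104,.152),('base',420,121,.002),('near',405,316,zt),('far',405,540,zt),('l',271,428,zt),('r',540,428,zt),('inL',311,440,zt),('inR',500,440,zt),('in near',405,353,zt)]:
    print(n,onz(c,u/k,v/k,z))
E
```

```text
rim [0.442 0.287 0.152]
base [0.4424 0.2877 0.002 ]
near [0.4618 0.2316 0.2874]
far [0.4943 0.1755 0.2874]
l [0.4475 0.1887 0.2874]
r [0.5063 0.2228 0.2874]
inL [0.4578 0.1907 0.2874]
inR [0.4994 0.2149 0.2874]
in near [0.4665 0.2235 0.2874]
```

Call:
{"name": "play_rows", "arguments": {"targets": [{"delta_pos":[-0.018,0.041,-0.01],"delta_rot":[0,0,0],"claw":60},{"delta_pos":[-0.03,0.07,-0.03],"delta_rot":[0,0,0],"claw":60},{"delta_pos":[-0.037,0.0858,-0.06],"delta_rot":[0.001,0,0],"claw":60},{"delta_pos":[-0.037,0.0858,-0.075],"delta_rot":[0.001,0,0],"claw":60},{"delta_pos":[-0.037,0.0858,-0.08],"delta_rot":[0.001,0,0],"claw":60},{"delta_pos":[-0.037,0.0858,-0.095],"delta_rot":[0.001,0,0],"claw":60},{"delta_pos":[-0.037,0.0858,-0.115],"delta_rot":[0.001,0,0],"claw":60},{"delta_pos":[-0.037,0.0858,-0.135],"delta_rot":[0.001,0,0],"claw":60},{"delta_pos":[-0.037,0.0858,-0.15],"delta_rot":[0.001,0,0],"claw":60},{"delta_pos":[-0.037,0.0858,-0.16],"delta_rot":[0.001,0,0],"claw":60},{"delta_pos":[-0.037,0.0858,-0.1625],"delta_rot":[0.001,0,0],"claw":60},{"delta_pos":[-0.037,0.0858,-0.1625],"delta_rot":[0.001,0,0],"claw":60}]}}

```text
time: 17.3
eef_pos: [0.4437, 0.2845, 0.1168]
tcp_rot: [0.354, 0.612, -0.354, 0.613]
contact_force: [-0.1, 0.1, -4.6]
opening: 0.809
```

Call:
{"name": "play_rows", "arguments": {"targets": [{"delta_pos":[0,0,0],"delta_rot":[0,0,0],"claw":78},{"delta_pos":[0,0,0],"delta_rot":[0,0,0],"claw":84},{"delta_pos":[0,0,0],"delta_rot":[0,0,0],"claw":85},{"delta_pos":[0,0,0],"delta_rot":[0,0,0],"claw":85},{"delta_pos":[0,0,0.015],"delta_rot":[0,0,0],"claw":85},{"delta_pos":[-0.001,0.002,0.038],"delta_rot":[0,0,0],"claw":85},{"delta_pos":[-0.001,0.002,0.038],"delta_rot":[0,0,0],"claw":85},{"delta_pos":[-0.001,0.002,0.038],"delta_rot":[0,0,0],"claw":50},{"delta_pos":[-0.001,0.002,0.038],"delta_rot":[0,0,0],"claw":45},{"delta_pos":[-0.001,0.002,0.038],"delta_rot":[0,0,0],"claw":35},{"delta_pos":[-0.001,0.002,0.038],"delta_rot":[0,0,0],"claw":25},{"delta_pos":[-0.001,0.002,0.038],"delta_rot":[0,0,0],"claw":25},{"delta_pos":[-0.001,0.002,0.038],"delta_rot":[0,0,0],"claw":25}], "newtons": 40}}

```text
time: 18.38
eef_pos: [0.4425, 0.2863, 0.154]
tcp_rot: [0.354, 0.612, -0.354, 0.613]
contact_force: [0.6, 0.1, -2.3]
opening: 0.392
```

```bash
python3 -c "
from h import *
snap('w11')"
```

```text
t 18.4333 tcp [0.4425 0.2863 0.154 ] x [ 0.001 -0.001 -1.   ] yaw 29.93 open 0.395 F [ 1.8  1.8 -3.1] q6 -0.14
```

View pics/w11.png

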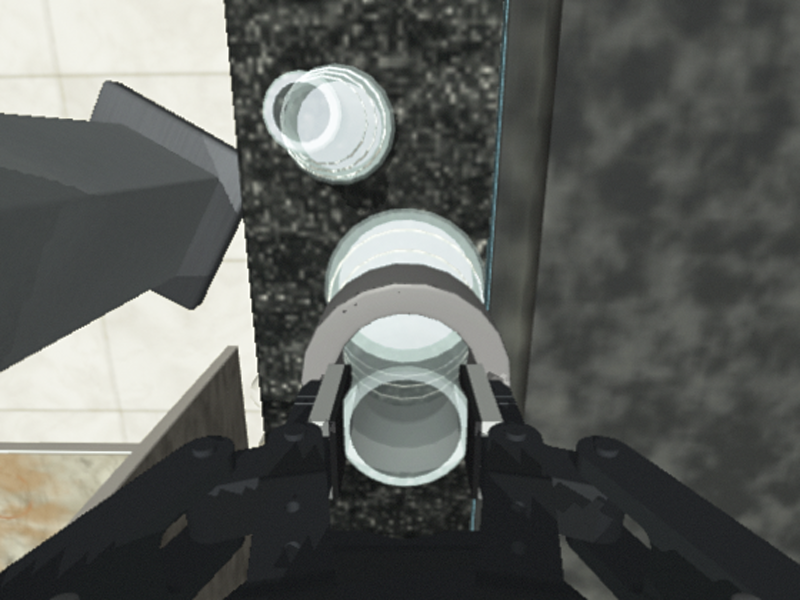

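The large ring sits level on flask L, and its neck is gripped. The small flask's rim is at (302,112) and its base at (336,125).

Call:
{"name": "play_rows", "arguments": {"targets": [{"delta_pos":[0,0,0.03],"delta_rot":[0,0,0],"claw":25},{"delta_pos":[0,0,0.06],"delta_rot":[0,0,0],"claw":25},{"delta_pos":[0,0,0.1],"delta_rot":[0,0,0],"claw":25},{"delta_pos":[0,0,0.14],"delta_rot":[0,0,0],"claw":25},{"delta_pos":[0.002,-0.02,0.17],"delta_rot":[0,0,0],"claw":25},{"delta_pos":[0.006,-0.05,0.19],"delta_rot":[0,0,0],"claw":25},{"delta_pos":[0.011,-0.085,0.2],"delta_rot":[0,0,0],"claw":25},{"delta_pos":[0.016,-0.125,0.2],"delta_rot":[0,0,0],"claw":25},{"delta_pos":[0.022,-0.165,0.2],"delta_rot":[0,0,0],"claw":25},{"delta_pos":[0.027,-0.205,0.2],"delta_rot":[0,0,0],"claw":25},{"delta_pos":[0.032,-0.245,0.2],"delta_rot":[0,0,0],"claw":25},{"delta_pos":[0.037,-0.285,0.2],"delta_rot":[0,0,0],"claw":25},{"delta_pos":[0.043,-0.325,0.2],"delta_rot":[0,0,0.01],"claw":25},{"delta_pos":[0.048,-0.365,0.2],"delta_rot":[0,0,0.02],"claw":25},{"delta_pos":[0.053,-0.405,0.2],"delta_rot":[0,0,0.029],"claw":25},{"delta_pos":[0.058,-0.44,0.2],"delta_rot":[0,0,0.029],"claw":25},{"delta_pos":[0.062,-0.47,0.2],"delta_rot":[0,0,0.029],"claw":25},{"delta_pos":[0.065,-0.49,0.2],"delta_rot":[0,0,0.029],"claw":25},{"delta_pos":[0.066,-0.5,0.2],"delta_rot":[0,0,0.029],"claw":25},{"delta_pos":[0.066,-0.5,0.2],"delta_rot":[0,0,0.029],"claw":25}]}}

```text
time: 20.1
eef_pos: [0.5077, -0.2151, 0.3513]
tcp_rot: [0.326, 0.628, -0.327, 0.626]
contact_force: [0.1, 0.9, -5.9]
opening: 0.396
```

```bash
python3 - <<'E'
from h import *
np.set_printoptions(precision=4,suppress=True)
c,im=pickle.load(open('pics/w11.pkl','rb'));k=800/560
print(onz(c,302/k,112/k,.1),onz(c,336/k,125/k,.002)); s=ctrl.get_state(); print(s['eef_pos'],s['opening'])
E
```

```text
[0.3711 0.3441 0.1   ] [0.3692 0.3437 0.002 ]
[ 0.5077 -0.2151  0.3513] 0.3959865201060412
```

Call:
{"name": "play_rows", "arguments": {"targets": [{"delta_pos":[0.004,-0.03,0],"delta_rot":[0,0,0],"claw":25},{"delta_pos":[0.009,-0.07,0],"delta_rot":[0,0,0],"claw":25},{"delta_pos":[0.0145,-0.11,0],"delta_rot":[0,0,0],"claw":25},{"delta_pos":[0.019,-0.14,0],"delta_rot":[0,0,0],"claw":25},{"delta_pos":[0.022,-0.165,0],"delta_rot":[0,0,0],"claw":25},{"delta_pos":[0.0243,-0.18,-0.01],"delta_rot":[0,0,0],"claw":25},{"delta_pos":[0.0243,-0.18,-0.03],"delta_rot":[0,0,0],"claw":25},{"delta_pos":[0.0243,-0.18,-0.06],"delta_rot":[0,0,0],"claw":25},{"delta_pos":[0.0243,-0.18,-0.09],"delta_rot":[0,0,0],"claw":25},{"delta_pos":[0.0243,-0.18,-0.12],"delta_rot":[0,0,0],"claw":25},{"delta_pos":[0.0243,-0.18,-0.14],"delta_rot":[0,0,0],"claw":25},{"delta_pos":[0.0243,-0.18,-0.16],"delta_rot":[0,0,0],"claw":25},{"delta_pos":[0.0243,-0.18,-0.175],"delta_rot":[0,0,0],"claw":25},{"delta_pos":[0.0243,-0.18,-0.183],"delta_rot":[0,0,0],"claw":25},{"delta_pos":[0.0243,-0.18,-0.184],"delta_rot":[0,0,0],"claw":25},{"delta_pos":[0.0243,-0.18,-0.184],"delta_rot":[0,0,0],"claw":25},{"delta_pos":[0.0243,-0.18,-0.184],"delta_rot":[0,0,0],"claw":25}]}}

```text
time: 21.52
eef_pos: [0.5323, -0.3941, 0.1672]
tcp_rot: [0.326, 0.629, -0.326, 0.626]
contact_force: [0.1, -0.1, -6.6]
opening: 0.395
```

Call:
{"name": "play_rows", "arguments": {"targets": [{"delta_pos":[0,0,-0.0025],"delta_rot":[0,0,0],"claw":25},{"delta_pos":[0,0,-0.0025],"delta_rot":[0,0,0],"claw":25},{"delta_pos":[0,0,-0.0025],"delta_rot":[0,0,0],"claw":45},{"delta_pos":[0,0,-0.0025],"delta_rot":[0,0,0],"claw":55},{"delta_pos":[0,0,-0.0025],"delta_rot":[0,0,0],"claw":55},{"delta_pos":[0,0,0.03],"delta_rot":[0,0,0],"claw":55},{"delta_pos":[0,0,0.07],"delta_rot":[0,0,0],"claw":55},{"delta_pos":[0,0,0.11],"delta_rot":[0,0,0],"claw":60},{"delta_pos":[0,0,0.13],"delta_rot":[0,0,0],"claw":75},{"delta_pos":[0.122,0.2985,0.13],"delta_rot":[0,0,-0.029],"claw":75},{"delta_pos":[0.122,0.2985,0.13],"delta_rot":[0,0,-0.029],"claw":75},{"delta_pos":[0.122,0.2985,0.13],"delta_rot":[0,0,-0.029],"claw":75},{"delta_pos":[0.122,0.2985,0.13],"delta_rot":[0,0,-0.029],"claw":75},{"delta_pos":[0.122,0.2985,0.13],"delta_rot":[0,0,-0.029],"claw":75},{"delta_pos":[0.122,0.2985,0.13],"delta_rot":[0,0,-0.029],"claw":75},{"delta_pos":[0.122,0.2985,0.13],"delta_rot":[0,0,-0.029],"claw":75},{"delta_pos":[0.122,0.2985,0.13],"delta_rot":[0,0,-0.029],"claw":75},{"delta_pos":[0.122,0.2985,0.13],"delta_rot":[0,0,-0.029],"claw":75},{"delta_pos":[0.122,0.2985,0.13],"delta_rot":[0,0,-0.029],"claw":75},{"delta_pos":[0.122,0.2985,0.13],"delta_rot":[0,0,-0.029],"claw":75}]}}

```text
time: 23.18
eef_pos: [0.6544, -0.0959, 0.2974]
tcp_rot: [0.354, 0.613, -0.354, 0.611]
contact_force: [-0.5, -0.3, -0.0]
opening: 0.877
```

```bash
python3 -c "
from h import *
snap('w12')"
```

```text
t 23.2333 tcp [ 0.6542 -0.0966  0.2973] x [-0.003  0.002 -1.   ] yaw 29.77 open 0.878 F [-0.4 -0.3 -0.5] q6 -0.82
```

Call:
{"name": "play_rows", "arguments": {"targets": [{"delta_pos":[0.0004,0.001,-0.04],"delta_rot":[-0.0006,-0.001,0],"claw":75},{"delta_pos":[0.0004,0.001,-0.08],"delta_rot":[-0.0006,-0.001,0],"claw":75},{"delta_pos":[0.0004,0.001,-0.11],"delta_rot":[-0.0006,-0.001,0],"claw":75},{"delta_pos":[0.0004,0.001,-0.14],"delta_rot":[-0.0006,-0.001,0],"claw":75},{"delta_pos":[0.0004,0.001,-0.16],"delta_rot":[-0.0006,-0.001,0],"claw":75},{"delta_pos":[0.0004,0.001,-0.175],"delta_rot":[-0.0006,-0.001,0],"claw":75},{"delta_pos":[0.0004,0.001,-0.175],"delta_rot":[-0.0006,-0.001,0],"claw":75},{"delta_pos":[0.0004,0.001,-0.175],"delta_rot":[-0.0006,-0.001,0],"claw":60},{"delta_pos":[0.0004,0.001,-0.175],"delta_rot":[-0.0006,-0.001,0],"claw":40},{"delta_pos":[0.0004,0.001,-0.175],"delta_rot":[-0.0006,-0.001,0],"claw":40},{"delta_pos":[0.0004,0.001,-0.175],"delta_rot":[-0.0006,-0.001,0],"claw":40},{"delta_pos":[0.0004,0.001,-0.175],"delta_rot":[-0.0006,-0.001,0],"claw":40}], "newtons": 35}}

```text
time: 24.23
eef_pos: [0.656, -0.0964, 0.125]
tcp_rot: [0.355, 0.61, -0.355, 0.613]
contact_force: [-0.3, -1.6, 4.6]
opening: 0.574
```

Call:
{"name": "play_rows", "arguments": {"targets": [{"delta_pos":[0,0,0.03],"delta_rot":[0,0,0],"claw":40},{"delta_pos":[0,0,0.06],"delta_rot":[0,0,0],"claw":40},{"delta_pos":[0,0,0.1],"delta_rot":[0,0,0],"claw":40},{"delta_pos":[-0.01,0.015,0.13],"delta_rot":[0,0,0],"claw":40},{"delta_pos":[-0.03,0.045,0.145],"delta_rot":[0,0,0],"claw":40},{"delta_pos":[-0.05,0.075,0.145],"delta_rot":[0,0,0],"claw":40},{"delta_pos":[-0.07,0.106,0.145],"delta_rot":[0,0,0],"claw":40},{"delta_pos":[-0.09,0.136,0.145],"delta_rot":[0,0,0],"claw":40},{"delta_pos":[-0.11,0.166,0.145],"delta_rot":[0,0,0],"claw":40},{"delta_pos":[-0.13,0.196,0.145],"delta_rot":[0,0,0],"claw":40},{"delta_pos":[-0.15,0.226,0.145],"delta_rot":[0,0,0],"claw":40},{"delta_pos":[-0.17,0.257,0.145],"delta_rot":[0,0,0],"claw":40},{"delta_pos":[-0.19,0.287,0.145],"delta_rot":[0,0,0],"claw":40},{"delta_pos":[-0.21,0.317,0.145],"delta_rot":[0,0,0],"claw":40},{"delta_pos":[-0.23,0.347,0.145],"delta_rot":[0,0,0],"claw":40},{"delta_pos":[-0.24,0.362,0.145],"delta_rot":[0,0,0],"claw":40},{"delta_pos":[-0.246,0.371,0.145],"delta_rot":[0,0,0],"claw":40},{"delta_pos":[-0.246,0.371,0.145],"delta_rot":[0,0,0],"claw":40},{"delta_pos":[-0.246,0.371,0.145],"delta_rot":[0,0,0],"claw":40}]}}

```text
time: 25.82
eef_pos: [0.4099, 0.2745, 0.2698]
tcp_rot: [0.354, 0.61, -0.354, 0.614]
contact_force: [0.5, 0.3, -2.6]
opening: 0.568
```

```bash
python3 -c "
from h import *
snap('w13')"
```

```text
t 25.8667 tcp [0.4104 0.274  0.2699] x [ 0.005 -0.003 -1.   ] yaw 29.76 open 0.571 F [-0.3 -1.1 -1.9] q6 -0.13
```

View pics/w13.png

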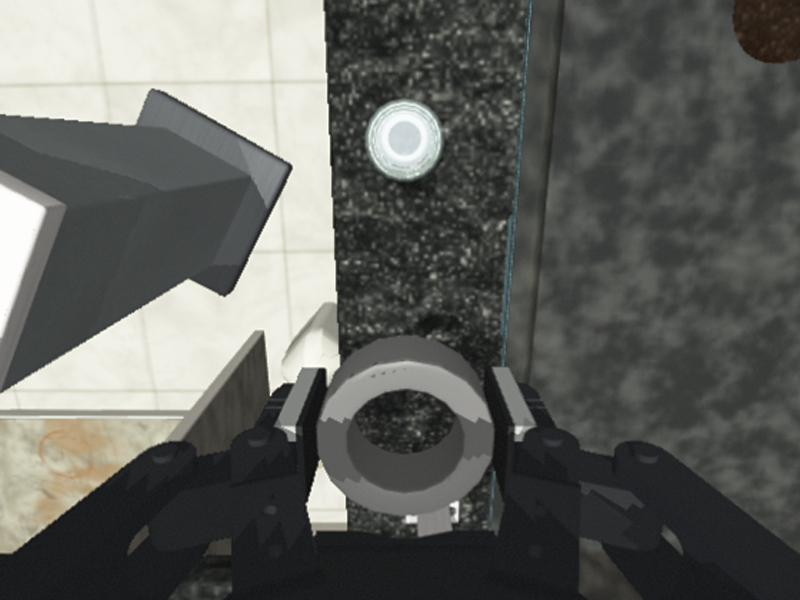

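The small ring is held level, its top spanning y 361–517. Flask S's rim is at (404,139).

```bash
python3 - <<'E'
from h import *
np.set_printoptions(precision=4,suppress=True)
c,im=pickle.load(open('pics/w13.pkl','rb'));k=800/560
zt=.2699
for n,u,v,z in [('rim',404,139,.1),('base',404,141,.002),('near',406,361,zt),('far',406,517,zt),('in near',406,388,zt),('in far',406,493,zt),('inl',347,438,zt),('inr',464,438,zt)]:
    print(n,onz(c,u/k,v/k,z))
E
```

```text
rim [0.3712 0.3434 0.1   ]
base [0.371  0.3438 0.002 ]
near [0.4004 0.2932 0.2699]
far [0.4249 0.2505 0.2699]
in near [0.4042 0.2864 0.2699]
in far [0.4207 0.2577 0.2699]
inl [0.3978 0.2653 0.2699]
inr [0.4256 0.2812 0.2699]
```

Call:
{"name": "play_rows", "arguments": {"targets": [{"delta_pos":[-0.02,0.035,-0.03],"delta_rot":[0.001,0.0016,0],"claw":40},{"delta_pos":[-0.035,0.061,-0.06],"delta_rot":[0.001,0.0016,0],"claw":40},{"delta_pos":[-0.041,0.0711,-0.09],"delta_rot":[0.001,0.0016,0],"claw":40},{"delta_pos":[-0.041,0.0711,-0.115],"delta_rot":[0.001,0.0016,0],"claw":40},{"delta_pos":[-0.041,0.0711,-0.125],"delta_rot":[0.001,0.0016,0],"claw":40},{"delta_pos":[-0.041,0.0711,-0.14],"delta_rot":[0.001,0.0016,0],"claw":40},{"delta_pos":[-0.041,0.0711,-0.155],"delta_rot":[0.001,0.0016,0],"claw":40},{"delta_pos":[-0.041,0.0711,-0.17],"delta_rot":[0.001,0.0016,0],"claw":40},{"delta_pos":[-0.041,0.0711,-0.185],"delta_rot":[0.001,0.0016,0],"claw":40},{"delta_pos":[-0.041,0.0711,-0.1935],"delta_rot":[0.001,0.0016,0],"claw":40},{"delta_pos":[-0.041,0.0711,-0.1935],"delta_rot":[0.001,0.0016,0],"claw":40},{"delta_pos":[-0.041,0.0711,-0.1935],"delta_rot":[0.001,0.0016,0],"claw":40}]}}

```text
time: 26.87
eef_pos: [0.3708, 0.3447, 0.077]
tcp_rot: [0.355, 0.611, -0.355, 0.612]
contact_force: [-0.0, -0.7, -2.3]
opening: 0.576
```

Call:
{"name": "play_rows", "arguments": {"targets": [{"delta_pos":[0,0,0],"delta_rot":[0,0,0],"claw":60},{"delta_pos":[0,0,0],"delta_rot":[0,0,0],"claw":70},{"delta_pos":[0,0,0],"delta_rot":[0,0,0],"claw":70},{"delta_pos":[0,0,0.012],"delta_rot":[0,0,0],"claw":70},{"delta_pos":[0,-0.001,0.027],"delta_rot":[0,0,0],"claw":70},{"delta_pos":[0,-0.001,0.027],"delta_rot":[0,0,0],"claw":70},{"delta_pos":[0,-0.001,0.027],"delta_rot":[0,0,0],"claw":40},{"delta_pos":[0,-0.001,0.027],"delta_rot":[0,0,0],"claw":35},{"delta_pos":[0,-0.001,0.027],"delta_rot":[0,0,0],"claw":25},{"delta_pos":[0,-0.001,0.027],"delta_rot":[0,0,0],"claw":15},{"delta_pos":[0,-0.001,0.027],"delta_rot":[0,0,0],"claw":15},{"delta_pos":[0,-0.001,0.027],"delta_rot":[0,0,0],"claw":15}], "newtons": 30}}

```text
time: 27.87
eef_pos: [0.3705, 0.3435, 0.1033]
tcp_rot: [0.355, 0.611, -0.355, 0.611]
contact_force: [0.8, -0.6, -0.9]
opening: 0.254
```

Call:
{"name": "play_rows", "arguments": {"targets": [{"delta_pos":[0,0,0.03],"delta_rot":[0,0,0],"claw":15},{"delta_pos":[0,0,0.06],"delta_rot":[0,0,0],"claw":15},{"delta_pos":[0,0,0.1],"delta_rot":[0,0,0],"claw":15},{"delta_pos":[0.01,-0.015,0.13],"delta_rot":[0,0,0],"claw":15},{"delta_pos":[0.03,-0.04,0.16],"delta_rot":[0,0,0],"claw":15},{"delta_pos":[0.05,-0.07,0.17],"delta_rot":[0,0,0],"claw":15},{"delta_pos":[0.075,-0.1,0.17],"delta_rot":[0,0,0],"claw":15},{"delta_pos":[0.095,-0.135,0.17],"delta_rot":[0,0,0],"claw":15},{"delta_pos":[0.105,-0.175,0.17],"delta_rot":[0,0,0],"claw":15},{"delta_pos":[0.11,-0.215,0.17],"delta_rot":[0,0,0],"claw":15},{"delta_pos":[0.11,-0.255,0.17],"delta_rot":[0,0,0],"claw":15},{"delta_pos":[0.11,-0.295,0.17],"delta_rot":[0,0,0],"claw":15},{"delta_pos":[0.11,-0.335,0.17],"delta_rot":[0,0,0.01],"claw":15},{"delta_pos":[0.11,-0.375,0.17],"delta_rot":[0,0,0.02],"claw":15},{"delta_pos":[0.105,-0.415,0.17],"delta_rot":[0,0,0.029],"claw":15},{"delta_pos":[0.095,-0.45,0.17],"delta_rot":[0,0,0.029],"claw":15},{"delta_pos":[0.085,-0.48,0.17],"delta_rot":[0,0,0.029],"claw":15},{"delta_pos":[0.075,-0.505,0.17],"delta_rot":[0,0,0.029],"claw":15},{"delta_pos":[0.071,-0.52,0.17],"delta_rot":[0,0,0.029],"claw":15},{"delta_pos":[0.071,-0.52,0.17],"delta_rot":[0,0,0.029],"claw":15}]}}

```text
time: 29.53
eef_pos: [0.44, -0.1789, 0.2719]
tcp_rot: [0.328, 0.627, -0.329, 0.625]
contact_force: [0.7, -0.2, -2.5]
opening: 0.25
```

```bash
python3 - <<'E'
from h import *
snap('w14'); s=ctrl.get_state(); print(s['eef_pos'])
cv2.imwrite('pics/s14.png',ctrl.read_camera('scene'))
E
```

```text
t 29.5833 tcp [ 0.4405 -0.1774  0.272 ] x [-0.002  0.001 -1.   ] yaw 34.73 open 0.256 F [ 1.  -0.3 -2.6] q6 -1.2
[ 0.44047348 -0.17741875  0.27195478]
```

Call:
{"name": "play_rows", "arguments": {"targets": [{"delta_pos":[-0.008,-0.026,0],"delta_rot":[0,0,0],"claw":15},{"delta_pos":[-0.015,-0.05,-0.01],"delta_rot":[0,0,0],"claw":15},{"delta_pos":[-0.019,-0.061,-0.03],"delta_rot":[0,0,0],"claw":15},{"delta_pos":[-0.019,-0.061,-0.06],"delta_rot":[0,0,0],"claw":15},{"delta_pos":[-0.019,-0.061,-0.09],"delta_rot":[0,0,0],"claw":15},{"delta_pos":[-0.019,-0.061,-0.115],"delta_rot":[0,0,0],"claw":15},{"delta_pos":[-0.019,-0.061,-0.135],"delta_rot":[0,0,0],"claw":15},{"delta_pos":[-0.019,-0.061,-0.15],"delta_rot":[0,0,0],"claw":15},{"delta_pos":[-0.019,-0.061,-0.156],"delta_rot":[0,0,0],"claw":15},{"delta_pos":[-0.019,-0.061,-0.156],"delta_rot":[0,0,0],"claw":15},{"delta_pos":[-0.019,-0.061,-0.156],"delta_rot":[0,0,0],"claw":15}]}}

```text
time: 30.55
eef_pos: [0.4225, -0.2366, 0.1162]
tcp_rot: [0.327, 0.628, -0.327, 0.626]
contact_force: [0.2, -0.1, -2.4]
opening: 0.254
```

Release, rise and back off to the left, clear of everything.

Call:
{"name": "play_rows", "arguments": {"targets": [{"delta_pos":[0,0,-0.002],"delta_rot":[0,0,0],"claw":15},{"delta_pos":[0,0,-0.002],"delta_rot":[0,0,0],"claw":15},{"delta_pos":[0,0,-0.002],"delta_rot":[0,0,0],"claw":35},{"delta_pos":[0,0,-0.002],"delta_rot":[0,0,0],"claw":40},{"delta_pos":[0,0,-0.002],"delta_rot":[0,0,0],"claw":40},{"delta_pos":[0,0,0.03],"delta_rot":[0,0,0],"claw":40},{"delta_pos":[0,0,0.07],"delta_rot":[0,0,0],"claw":40},{"delta_pos":[0,0,0.11],"delta_rot":[0,0,0],"claw":40},{"delta_pos":[0,0,0.15],"delta_rot":[0,0,0],"claw":40},{"delta_pos":[0.05,0.13,0.2],"delta_rot":[0,0,0],"claw":40},{"delta_pos":[0.05,0.13,0.2],"delta_rot":[0,0,0],"claw":40},{"delta_pos":[0.05,0.13,0.2],"delta_rot":[0,0,0],"claw":40},{"delta_pos":[0.05,0.13,0.2],"delta_rot":[0,0,0],"claw":40},{"delta_pos":[0.05,0.33,0.2],"delta_rot":[0,0,0],"claw":40},{"delta_pos":[0.05,0.33,0.2],"delta_rot":[0,0,0],"claw":40},{"delta_pos":[0.05,0.33,0.2],"delta_rot":[0,0,0],"claw":40},{"delta_pos":[0.05,0.33,0.2],"delta_rot":[0,0,0],"claw":40},{"delta_pos":[0.05,0.33,0.2],"delta_rot":[0,0,0],"claw":40},{"delta_pos":[0.05,0.33,0.2],"delta_rot":[0,0,0],"claw":40}]}}

```text
time: 32.13
eef_pos: [0.4717, 0.0983, 0.3164]
tcp_rot: [0.326, 0.629, -0.324, 0.627]
contact_force: [0.0, 0.4, -0.4]
opening: 0.467
```

```bash
python3 -c "
from h import *
a=ctrl.read_camera('scene')[200:330,290:470];b=ctrl.read_camera('top')[140:270,300:430]
cv2.imwrite('pics/f.png',np.hstack([cv2.resize(a,(456,330),interpolation=cv2.INTER_CUBIC),cv2.resize(b,(330,330),interpolation=cv2.INTER_CUBIC)]))
s=ctrl.get_state();print(s['eef_pos'],s['opening'],s['contact_force'],s['time'])"
```

```text
[0.472246   0.09453892 0.31623636] 0.46952329467418163 [-0.09827004 -0.89875037  0.64440519] 32.2333
```

View pics/f.png

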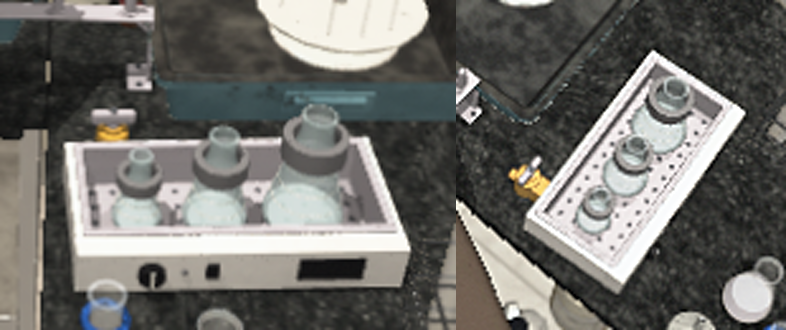

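```bash
python3 -c "
from plant import ctrl
print(ctrl.sign_off())"
```

```text
the job is handed in; nothing more can be done
None
```

The job is handed in at about 32 s of robot time; sign-off gives no verdict, so the result rests on my own checks.

- **Drain cock:** I turned it clockwise until it pressed on its stop. It had started about 17° closed. Afterwards the handle bar measured about -54°, against -54.8° for the bath's long axis, so it is shut.
- **Flasks:** All three were out. Each got its own ring while on the worktop, then went into the trough in the order middle, large, small. The large flask had been knocked about 2 cm aside during the run; I caught this on the re-look and corrected for it.
- **Last checks:** The final scene and top pictures show all three flasks upright in the trough with their rings level on the cones and the cock bar along the bath. The gripper is clear and feels no force. No check failed or disagreed.
- **Not measured:** I judged the final ring seating and flask uprightness by eye. I did not look again at the timer, wash bottle or dropper bottle at the end, but the arm never went down near them.

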